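Level the tilting fretboard jig and lock it with its pin

ROBOT

A 6-joint arm with a two-finger parallel gripper is mounted at the origin on the work surface. World frame = base frame: x ahead of the robot, y to its left, z up, the work surface at z = 0. Lengths are in m, angles in rad, forces in N, time in s.
With the tool pointing down it reaches from about 0.35 to 0.975 m from the base axis. Payload 4.9 kg.
Tool frame: the origin (TCP) lies midway between the tips of the shut fingers; the grasp point (between the pads) lies ctrl.grip_point_offset behind it (ctrl.grip_point_offset is the distance from the TCP to the grasp point, in m); x points along the fingers, y is the direction in which the jaws open and shut, and the axes are right-handed (so a half turn about x gives the same grasp; the last joint's range is limited). The gripper opens to 85 mm and grips with 20 to 120 N. Pads are 22 mm wide; open, the fingers measure 114 mm over their backs; the gripper's body (76 mm by 85 mm) begins 54 mm behind the grasp point. The pads swing forward as they close: fully open they stand 13 mm farther back than shut.
Start: joints at [1.156, 0.053, 1.613, -0, 1.476, -0.119], TCP at [0.182, 0.598, 0.231] pointing down, gripper open.
Joint ranges: [-3.01, 3.01], [-1.01, 2.22], [0.06, 2.58], [-1.02, 4.17], [0.09, 2.62], [-3.14, 3.14]. Speed limits (rad/s): [2.57, 2.57, 3.14, 3.14, 3.14, 3.14].

INTERFACE

Orientations are given as a rotation vector (axis times angle).
In Python, from station import ctrl gives the robot as it stands. The module is installed in compiled form; this text tells all that it offers.
- The arm moves only by the tool drive_tool, never from a script. Its argument "commands" is text: rows parted by semicolons, each of 5 numbers parted by spaces: the closure, from -1 (fully open) to 1 (shut), so that 0 is half open, then the shift along the tool's x, y, z in units of 40 mm (1.0 is 40 mm), then the turn about the tool's x in units of 5 degrees (1.0 is 5 degrees). A call has 1 to 8 rows; each row is the pose to reach, as a shift and turn from the pose commanded when the call began, along the tool's axes at that moment; what a row does not reach only later rows make up. A row lasts 1/12 s, in which the tool goes at most 41.7 mm and 7.16 degrees, less where a joint would pass 70% of its speed; a pose out of reach is approached as far as the arm can. A call with a gripper value outside its range is refused whole. The fingers move at their own pace and stop on an object; "newtons" is the grip in N (left out, the last holds). Time passes only in rows, so rows that repeat a pose let the fingers close. It gives the time, the measured TCP pose, the force and the opening at its end, in the units of the state.
- ctrl.get_obs(): the state, without advancing time (a new reading comes with each control period).
- ctrl.get_image(name): name is "scene" or "side" or "wrist"; returns (picture, depth): 384x512x3 uint8, blue, green, red; 384x512 float32, m along the optical axis (not along the pixel's ray), 0 where there is no reading.
- ctrl.camera_info(name): a dict with "K" (3x3 intrinsics, pixels), "k1" (the pictures are not rectified: a ray, as slopes to the right and down, at radius r is drawn at 1 + k1 r^2 times it, then the intrinsics apply), "T" (4x4, takes a point from camera to world coordinates). Camera axes: x right, y down, z forward; pixel columns grow to the right and rows downward; lengths in m; the calibration is good to about 2 mm. A picture is of the moment at which its call begins: read the wrist's pose just before it. camera_info takes no time and is no camera call; for the wrist camera it gives the pose at the moment of the call.
- ctrl.finish_job(): hands the job in, once; it reports no verdict.
The state is a dict: "t": time; "q": joint angles; "dq": joint speeds; "effort": joint torques, N m; "tool_pos": TCP position; "tool_rot": TCP orientation; "contact_force": force on the tool from outside, world axes, zero at the start; "wrist_torque": the same for the moment, N m; "opening": finger opening in m.
Only numpy, scipy, OpenCV 4.12 (cv2) and the standard library are available. Lean on these libraries where they do the work, as an engineer would, in place of code of your own. Each camera call takes 0.05 s, during which the arm holds its last target.

TASK

The cradle of the blue tilting jig has been left sloping: swing it, red handle up, until the fretboard is level, then lock it there by pushing the orange-handled pin fully home through the hole in the yellow plate and the cradle's hole behind it, until the orange grip meets the yellow plate. The pin lies with its grip tucked inside the little plywood pigeonhole, so it has to be drawn out by its steel shank and put down before it can be taken by the grip. Let go of everything at the end, and do not disturb the other things on the bench.

Things in the scene. Friction and masses are not known exactly. Their poses are not given: they have to be found in the camera images.
- jig_hole (a point): Mouth centre of the fixed pin hole, outer face of the blue jig's right cheek, 190 mm up. Jig axes: z up; y along the trunnion axis and INTO the hole (the pin travels +y); x level, away from the red handle. 16 mm hole, 2 mm chamfer, yellow plate 20 mm thick, 90 wide, top 25 mm above the hole. 2 mm behind it: the cradle's 16 mm index plate (holes: see jig_axis), then free space.
- jig_axis (a point): Middle of the trunnion axis, between the cheeks, 120 mm up; axes as jig_hole. Cheeks stand 80 to 100 mm either side along y, base 140 x 240 x 15 mm, fixed to the bench. The cradle's index plate has three 16 mm holes on a 70 mm radius about this axis, 30 degrees apart; the middle one lines up with the fixed hole when the cradle is level.
- cradle (a joint): Tilt of the cradle in rad: 0 = level (the goal), negative = red handle low, positive = red handle high; stops at -0.7 and 0.7. It is stiff (about 3 N at the handle) and stays where it is left; nothing else holds it.
- swing_handle (a point): Centre of the cradle's red handle bar: round, 14 mm thick, 100 mm long (80 mm free between two arms), parallel to the trunnion axis, 63 mm clear of the cradle board; 110 mm up when level. Turns with the cradle; at tilt q it lies, from jig_axis in jig axes, at x = -0.125 cos q - 0.010 sin q, z = 0.125 sin q - 0.010 cos q (m).
- pin_grip (a point): Centre of the pin's orange grip, a square bar 50 x 22 x 22 mm (x, y, z); loose, 180 g. +x points to the tip. It starts lying on the bench inside the pigeonhole, centre 11 mm up. The steel shank, 12 mm thick, 70 mm long, starts 25 mm ahead on the same axis; its last 12 mm taper to 4 mm. The pin rests level on its grip, the shank 5 mm clear of the bench.
- pin_tip (a point): Tip of the pin's shank, 95 mm ahead of pin_grip; same axes.
- cubby_mouth (a point): Middle of the mouth of the plywood pigeonhole (fixed to the bench), 11 mm above the bench. +x points out of it. Inside 60 mm wide, 44 mm high, 61 mm deep; roof and walls 6 mm thick, top 50 mm above the bench, no floor: the pin lies on the bench itself. About 60 mm of the shank stands out of the mouth.
- mallet: Bystander: red-handled mallet with an orange head, 250 mm long, lying down; origin under it
- sander: Bystander: cork sanding block, 90 x 50 x 30 mm; origin at the centre of its underside
- ebony: Bystander: dark wood strip, 400 x 60 x 8 mm, lying flat; origin at the centre of its underside
- mug: Bystander: white mug, 80 mm wide, 95 mm tall; origin at the centre of its underside
- cup: Bystander: blue plastic cup, 84 mm wide, 110 mm tall; origin at the centre of its underside
- glue: Bystander: yellow glue bottle with an orange cap, 60 mm wide, 150 mm tall; origin at the centre of its underside
- pin: The pin itself (see pin_grip); origin on the underside of the grip, 11 mm below pin_grip, same axes.

How it is judged:
At the end, for the whole second after the job is handed in: Cradle level within 0.085 rad; the pin through both plates, its grip within 10 mm of the yellow plate (shank at least 60 mm in), in line with the hole within 0.2 rad and 12 mm at its tip, at rest; no bystander ever moved more than 30 mm (value of joint cradle between -0.085 and 0.085 rad and y of pin_tip in the frame of jig_hole above 0.06 m and distance between pin_tip and jig_hole below 0.078 m and angle between the x axis of pin_tip and the y axis of jig_hole, either way round below 0.2 rad and x of pin_tip in the frame of jig_hole between -0.012 and 0.012 m and z of pin_tip in the frame of jig_hole between -0.012 and 0.012 m and linear speed of pin below 0.02 m/s); the robot touches nothing.
It fails at once if one of the other things on the bench is moved more than 30 mm (distance of any of mallet, sander, ebony, mug, cup, glue from where it was at the start of the episode above 0.03 m).
It also fails if it takes over 62 s, if anything falls off the work surface, if the arm or the gripper's body presses on something with over 40 N, if the wrist force passes 120 N, or if a joint passes its speed limit or range.

## Working session

There is one attempt and no reset: what is moved stays moved. The work goes in short steps, Python scripts to look and compute and a tool call to move; the robot and the scene stay as the last step left them, time stands still between calls to the robot, and variables do not carry over. Pictures are saved under pics/ and viewed, and the job is handed in when it is done.

Besides the shell and the picture viewer there is one more tool, called after "Request:" in YAML: its name, and indented under it one key for each argument. drive_tool: Moves the arm, as the interface text tells. Its arguments: {"type":"object","properties":{"commands":{"type":"string"},"newtons":{"type":"number"}},"required":["commands"]}

```bash
mkdir -p pics; cat > h.py <<'E'
from station import ctrl
import numpy as np, cv2
from scipy.spatial.transform import Rotation as R
def snap(n,f):
    ci=ctrl.camera_info(n); im,d=ctrl.get_image(n)
    cv2.imwrite(f'pics/{f}.png',im); np.savez(f'pics/{f}.npz',im=im,d=d,K=ci['K'],k1=ci['k1'],T=ci['T'])
    return im,d,ci
def load(f):
    z=np.load(f'pics/{f}.npz'); return z['im'],z['d'],dict(K=z['K'],k1=float(z['k1']),T=z['T'])
def rays(uv,ci):
    K=ci['K'];uv=np.atleast_2d(np.asarray(uv,float))
    D=np.array([ci['k1'],0,0,0,0.])
    s=cv2.undistortPoints(uv.reshape(-1,1,2),K,D).reshape(-1,2)
    return np.c_[s,np.ones(len(s))]
def onplane(uv,z,ci):
    r=rays(uv,ci)@ci['T'][:3,:3].T;o=ci['T'][:3,3]
    return o+r*((z-o[2])/r[:,2:])
def pts(uv,d,ci):
    uv=np.atleast_2d(np.asarray(uv));dd=d[uv[:,1].astype(int),uv[:,0].astype(int)]
    return (rays(uv,ci)*dd[:,None])@ci['T'][:3,:3].T+ci['T'][:3,3],dd
def cloud(d,ci):
    v,u=np.mgrid[0:384,0:512]; uv=np.c_[u.ravel(),v.ravel()]
    p,dd=pts(uv,d,ci); p[dd<=0]=np.nan
    return p.reshape(384,512,3)
def proj(P,ci):
    P=np.atleast_2d(P);T=ci['T'];c=(P-T[:3,3])@T[:3,:3]
    s=c[:,:2]/c[:,2:];r2=(s**2).sum(1,keepdims=True);s=s*(1+ci['k1']*r2)
    return s@ci['K'][:2,:2].T+ci['K'][:2,2]
E
python3 - <<'E'
from h import *
np.set_printoptions(precision=4,suppress=True)
for n in ['scene','side','wrist']:
    im,d,ci=snap(n,n+'0'); print(n,ci['K'].tolist(),ci['k1'],ci['T'])
o=ctrl.get_obs();print(o, ctrl.grip_point_offset)
E
```

```text
scene [[462.7946040688635, 0.0, 248.36412067631778], [0.0, 462.7946040688635, 194.52002966670005], [0.0, 0.0, 1.0]] -0.14415590253512023 [[-0.2851  0.5667 -0.773   1.6854]
 [ 0.9585  0.1651 -0.2325  0.3549]
 [-0.0042 -0.8072 -0.5903  0.9779]
 [ 0.      0.      0.      1.    ]]
side [[393.91828953423106, 0.0, 252.76521826679294], [0.0, 393.91828953423106, 194.0286532780664], [0.0, 0.0, 1.0]] -0.10443092442646898 [[ 0.7567 -0.4164  0.504   0.0417]
 [-0.6537 -0.4936  0.5736 -0.5906]
 [ 0.0099 -0.7635 -0.6457  0.814 ]
 [ 0.      0.      0.      1.    ]]
wrist [[301.84228887625574, 0.0, 258.3364916049664], [0.0, 301.84228887625574, 193.89403869668504], [0.0, 0.0, 1.0]] 0.020444275684533334 [[ 0.2913  0.9204  0.2608  0.1146]
 [ 0.9566 -0.2792 -0.0829  0.6183]
 [-0.0035  0.2736 -0.9618  0.3733]
 [ 0.      0.      0.      1.    ]]
{'t': 0.15, 'q': array([ 1.156 ,  0.0532,  1.614 , -0.    ,  1.476 , -0.119 ]), 'dq': array([-0.    , -0.0005, -0.0042, -0.0008, -0.0005,  0.0002]), 'effort': array([  0.0006, -39.4247, -37.072 ,  -0.0001,   0.0048,  -0.    ]), 'tool_pos': array([0.182 , 0.5974, 0.2303]), 'tool_rot': array([ 0.2309,  1.5587, -0.2333]), 'contact_force': array([ 0.611 , -0.9259,  0.5159]), 'wrist_torque': array([-0.0067,  0.0093, -0.019 ]), 'opening': 0.08561659835640176} 0.0187
```

View pics/scene0.png

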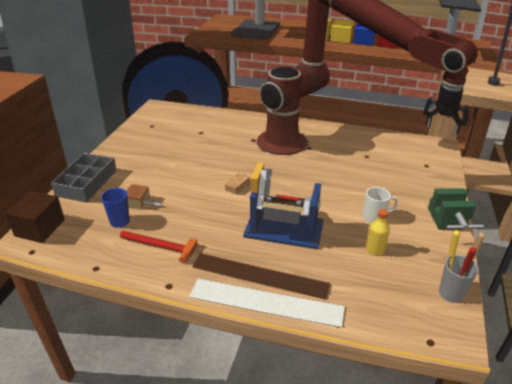

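View pics/side0.png

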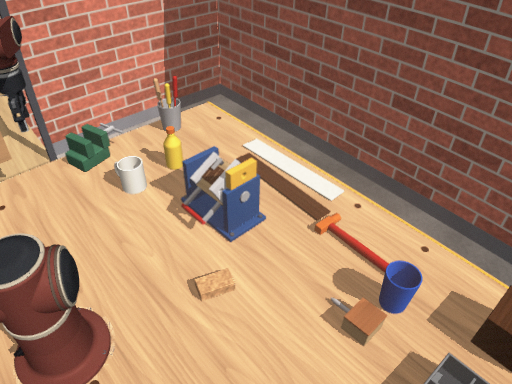

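View pics/wrist0.png

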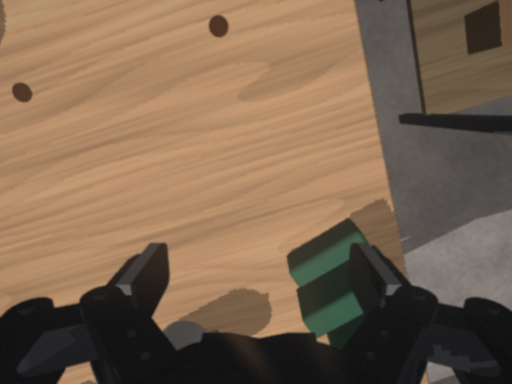

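```bash
python3 - <<'E'
from h import *
np.set_printoptions(precision=4,suppress=True)
for n in ['scene0','side0']:
    im,d,ci=load(n); P=cloud(d,ci); hsv=cv2.cvtColor(im,cv2.COLOR_BGR2HSV)
    print(n,'depth ok',(d>0).mean())
    def blobs(name,lo,hi,mina=25):
        m=cv2.inRange(hsv,lo,hi)
        k,l,st,c=cv2.connectedComponentsWithStats(m)
        for i in range(1,k):
            if st[i,4]>=mina:
                q=P[l==i]; q=q[~np.isnan(q[:,0])]
                if len(q)>5: 
                    med=np.median(q,0)
                    if -.1<med[2]<.35 and .2<med[0]<1.3: print(name,st[i],c[i].round(1),'med',med,'lo',np.percentile(q,3,0),'hi',np.percentile(q,97,0))
    blobs('yellow',(22,150,80),(32,255,255))
    blobs('blue',(105,120,50),(130,255,255))
    blobs('red',(0,190,80),(6,255,255),15)
    blobs('red2',(172,150,60),(180,255,255),15)
    blobs('orange',(7,170,120),(16,255,255))
    blobs('grey',(0,0,90),(180,60,255))
    big=cv2.resize(im,None,fx=1,fy=1)
    if n=='scene0': a=im[150:250,100:330]; 
    else: a=im[130:250,160:290]
    cv2.imwrite(f'pics/{n}_c.png',cv2.resize(a,None,fx=3.4 if n=='scene0' else 4.5,fy=3.4 if n=='scene0' else 4.5,interpolation=cv2.INTER_CUBIC))
im,d,ci=load('side0'); cv2.imwrite('pics/side0_p.png',cv2.resize(im[260:350,310:430],None,fx=5,fy=5,interpolation=cv2.INTER_CUBIC))
E
```

```text
scene0 depth ok 0.9669443766276041
yellow [366 218  23  37 595] [377.3 236.5] med [0.5961 0.427  0.0733] lo [0.5768 0.4028 0.0125] hi [0.6046 0.4523 0.1221]
yellow [449 230  10  38 160] [453.3 245.2] med [0.6909 0.6212 0.1676] lo [0.6811 0.6125 0.0957] hi [0.6945 0.6324 0.2088]
blue [311 184   9  23 104] [314.9 195.7] med [0.5665 0.2255 0.161 ] lo [0.5077 0.2189 0.1574] hi [0.6124 0.2331 0.1639]
blue [102 188  25  38 722] [115.5 205.8] med [ 0.6919 -0.3943  0.0804] lo [ 0.6352 -0.4386  0.0148] hi [ 0.7134 -0.3647  0.11  ]
blue [245 233  72  14 361] [281.4 238.5] med [0.6204 0.1414 0.0153] lo [0.6003 0.0365 0.0102] hi [0.6313 0.2406 0.0194]
red [280 196  17   4  29] [288.  197.7] med [0.4581 0.1231 0.0558] lo [0.4515 0.0965 0.0525] hi [0.4757 0.1488 0.0679]
red [121 232  63  19 345] [151.6 240.9] med [ 0.7521 -0.2405  0.0223] lo [ 0.7423 -0.3426  0.0141] hi [ 0.759  -0.1415  0.0277]
red [463 248  12  23  92] [468.5 258.7] med [0.7437 0.655  0.1766] lo [0.7386 0.6508 0.1336] hi [0.7478 0.6606 0.2091]
orange [379 210   9   9  62] [382.5 213.8] med [0.5825 0.4293 0.1491] lo [0.5644 0.418
[... 3197 characters left out ...]
.4] med [0.4976 0.0583 0.1731] lo [0.473  0.0542 0.1194] hi [0.5338 0.1464 0.1957]
grey [183 186  19  19 101] [191.8 195.6] med [0.4825 0.1765 0.0705] lo [0.4556 0.1722 0.0125] hi [0.5104 0.2318 0.0872]
grey [240 191  10  11  83] [244.5 196.1] med [0.5602 0.0315 0.1225] lo [0.5461 0.0287 0.1059] hi [0.5741 0.0372 0.1351]
grey [203 201  18  21 133] [211.  211.6] med [0.4885 0.0877 0.0694] lo [0.4595 0.0823 0.0128] hi [0.5278 0.1512 0.0869]
grey [331 298  19  14  90] [340.  304.5] med [ 0.5566 -0.3247  0.0155] lo [ 0.5525 -0.3466  0.0104] hi [ 0.5632 -0.3015  0.0183]
grey [424 353  66  31 348] [446.  372.1] med [ 0.5853 -0.5824  0.057 ] lo [ 0.5223 -0.6561  0.0034] hi [ 0.6088 -0.5713  0.0621]
```

View pics/scene0_c.png

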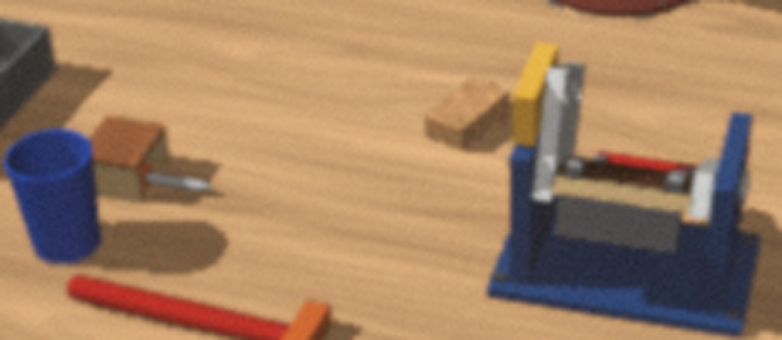

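View pics/side0_c.png

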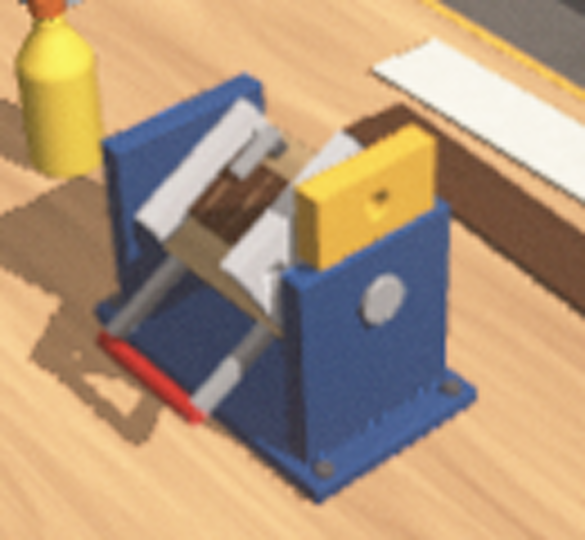

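View pics/side0_p.png

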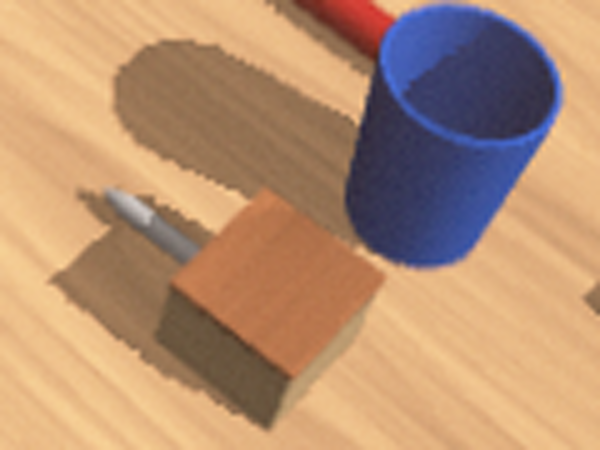

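```bash
cat >> h.py <<'E'
def tool():
    o=ctrl.get_obs(); return o['tool_pos'],R.from_rotvec(o['tool_rot']).as_matrix(),o
def to(target,yaw=None):
    """needed shift in units (tool axes) & turn units; yaw=desired angle of tool y axis in world"""
    p,M,o=tool(); s=M.T@(np.asarray(target)-p)/0.04
    cy=np.arctan2(M[1,1],M[0,1]); print('t',o['t'],'pos',p.round(4),'yaw_y deg',np.degrees(cy).round(2),'tilt',M[:,0].round(4),'open',round(o['opening'],4),'F',o['contact_force'].round(1))
    print('shift units',s.round(3))
    if yaw is not None:
        # turn about tool x (down): positive turn => clockwise from above
        dy=(np.degrees(yaw-cy)+90)%180-90; print('turn units', (-dy/5).round(3))
E
python3 - <<'E'
from h import *
np.set_printoptions(precision=4,suppress=True)
p,M,o=tool();print(M)
to([0.40,0.12,0.30],0)
# cheek/plate edges
for n in ['side0','scene0']:
    im,d,ci=load(n);P=cloud(d,ci)
    m=(P[...,2]>0.207)&(P[...,2]<0.222)&(P[...,0]<.7)&(P[...,0]>.45)&(abs(P[...,1]-.06)<.05)
    q=P[m];print(n,len(q),q.min(0),q.max(0))
    # cheek outer face of yellow plate/blue y approx
    mm=(P[...,2]>0.16)&(P[...,2]<0.205)&(P[...,1]<.045)&(P[...,1]>.0)&(abs(P[...,0]-.56)<.06)
    q=P[mm]
    if len(q)>20:
        f=np.polyfit(q[:,0],q[:,1],1);print('outer face',len(q),f,np.degrees(np.arctan(f[0])), q.mean(0))
E
```

```text
[[-0.0006  0.2915  0.9566]
 [-0.0014  0.9566 -0.2915]
 [-1.     -0.0016 -0.0002]]
t 0.15 pos [0.182  0.5974 0.2303] yaw_y deg 73.05 tilt [-0.0006 -0.0014 -1.    ] open 0.0856 F [ 0.6 -0.9  0.5]
shift units [-1.727 -9.831  8.692]
turn units 14.611
side0 287 [0.5121 0.033  0.207 ] [0.6042 0.0748 0.2213]
outer face 358 [0.0118 0.0308] 0.6735933761490781 [0.5534 0.0373 0.1836]
scene0 176 [0.5152 0.0331 0.2071] [0.6104 0.0738 0.2219]
outer face 33 [0.0445 0.0144] 2.550562367533521 [0.6055 0.0414 0.1807]
```

Request:
drive_tool:
  commands: "-1 -1.7 -9.8 8.7 14.6;-1 -1.7 -9.8 8.7 14.6;-1 -1.7 -9.8 8.7 14.6;-1 -1.7 -9.8 8.7 14.6;-1 -1.7 -9.8 8.7 14.6;-1 -1.7 -9.8 8.7 14.6;-1 -1.7 -9.8 8.7 14.6;-1 -1.7 -9.8 8.7 14.6"

```text
t: 0.82
tool_pos: [0.3201, 0.2956, 0.2742]
tool_rot: [1.008, 1.325, -1.008]
contact_force: [0.7, -0.3, 0.5]
opening: 0.0855
```

```bash
python3 - <<'E'
from h import *
to([0.40,0.12,0.30],0)
E
```

```text
t 0.8167 pos [0.3201 0.2956 0.2742] yaw_y deg 15.45 tilt [ 2.e-04  0.e+00 -1.e+00] open 0.0855 F [ 0.7 -0.3  0.5]
shift units [-0.646  0.756  4.762]
turn units 3.089
```

```bash
python3 - <<'E'
from h import *
to([0.47,0.14,0.33],0)
E
```

```text
t 0.8167 pos [0.3201 0.2956 0.2742] yaw_y deg 15.45 tilt [ 2.e-04  0.e+00 -1.e+00] open 0.0855 F [ 0.7 -0.3  0.5]
shift units [-1.395  2.576  4.746]
turn units 3.089
```

Request:
drive_tool:
  commands: "-1 -1.4 2.6 4.7 3.1;-1 -1.4 2.6 4.7 3.1;-1 -1.4 2.6 4.7 3.1;-1 -1.4 2.6 4.7 3.1;-1 -1.4 2.6 4.7 3.1;-1 -1.4 2.6 4.7 3.1;-1 -1.4 2.6 4.7 3.1;-1 -1.4 2.6 4.7 3.1"

```text
t: 1.48
tool_pos: [0.4711, 0.1446, 0.3297]
tool_rot: [1.207, 1.212, -1.208]
contact_force: [0.5, 0.9, 0.1]
opening: 0.0852
```

```bash
python3 - <<'E'
from h import *
to([0.47,0.14,0.33],0)
im,d,ci=snap('wrist','w1'); cv2.imwrite('pics/w1b.png',cv2.resize(im,None,fx=1.5,fy=1.5))
E
```

```text
t 1.4833 pos [0.4711 0.1446 0.3297] yaw_y deg 0.18 tilt [-1.4e-03  4.0e-04 -1.0e+00] open 0.0852 F [0.5 0.9 0.1]
shift units [-0.007 -0.027  0.114]
turn units 0.036
```

View pics/w1b.png

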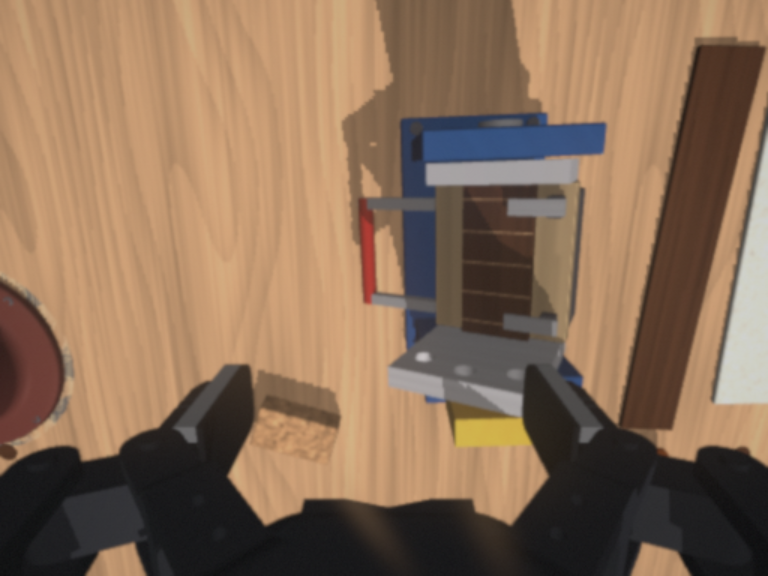

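Wrist view: red handle around (245,167) in the original, yellow plate at (330,280), blue far cheek at (342,94). Jig turned by a couple of degrees.

```bash
python3 - <<'E'
from h import *
np.set_printoptions(precision=4,suppress=True)
im,d,ci=load('w1');P=cloud(d,ci);hsv=cv2.cvtColor(im,cv2.COLOR_BGR2HSV)
m=cv2.inRange(hsv,(0,150,50),(6,255,255))|cv2.inRange(hsv,(174,150,50),(180,255,255))
m[:, :220]=0;m[:,270:]=0
q=P[m>0];q=q[~np.isnan(q[:,0])];print('red',len(q),np.median(q,0),q.min(0),q.max(0))
v,u=np.nonzero(m);print(u.min(),u.max(),v.min(),v.max())
uv=np.c_[u,v].astype(float)
for z in (.05,.055):
    g=onplane(uv,z,ci);f=np.polyfit(g[:,1],g[:,0],1);print(z,g.mean(0),g.min(0),g.max(0),'dx/dy',f[0],np.degrees(np.arctan(f[0])))
# far cheek top z~.16 , yellow top z .215
for nm,lo,hi in (('far cheek top',(.150,.168),(.18,.27)),('plate top',(.207,.222),(.0,.08))):
    mm=(P[...,2]>lo[0])&(P[...,2]<lo[1])&(P[...,1]>hi[0])&(P[...,1]<hi[1])&(P[...,0]>.45)&(P[...,0]<.66)
    mm=cv2.morphologyEx(mm.astype(np.uint8),cv2.MORPH_OPEN,np.ones((3,3)))
    q=P[mm>0].astype(np.float32);r=cv2.minAreaRect(q[:,:2]*1000);print(nm,len(q),r,'z',np.median(q[:,2]))
# base top 
mm=(P[...,2]>.008)&(P[...,2]<.02)&(hsv[...,0]>100)&(hsv[...,0]<130)&(hsv[...,1]>100)
q=P[mm].astype(np.float32);q=q[(q[:,0]>.4)&(q[:,0]<.7)];print('base',len(q),cv2.minAreaRect(q[:,:2]*1000))
# same from static cams
for n in ('scene0','side0'):
    im,d,c=load(n);P=cloud(d,c);hsv=cv2.cvtColor(im,cv2.COLOR_BGR2HSV)
    for nm,lo,hi in (('far cheek top',(.150,.168),(.18,.27)),('plate top',(.207,.222),(.0,.08))):
        mm=(P[...,2]>lo[0])&(P[...,2]<lo[1])&(P[...,1]>hi[0])&(P[...,1]<hi[1])&(P[...,0]>.45)&(P[...,0]<.66)&(hsv[...,1]>100)
        q=P[mm].astype(np.float32);print(n,nm,len(q),cv2.minAreaRect(q[:,:2]*1000),np.median(q[:,2]))
E
```

```text
red 483 [0.4505 0.1344 0.0577] [0.444  0.0852 0.0539] [0.4564 0.1813 0.0602]
240 249 133 201
0.05 [0.4499 0.1321 0.05  ] [0.4436 0.0825 0.05  ] [0.4561 0.1806 0.05  ] dx/dy -0.03680897105453817 -2.108046968862305
0.055 [0.4502 0.133  0.055 ] [0.4439 0.0841 0.055 ] [0.4563 0.181  0.055 ] dx/dy -0.03680897105453883 -2.1080469688623427
far cheek top 2913 ((552.14013671875, 208.32484436035156), (119.82139587402344, 57.60034942626953), 1.6588290929794312) z 0.1602272
plate top 1460 ((537.1981201171875, 55.20404815673828), (48.93482971191406, 39.00213623046875), 3.211660385131836) z 0.2153985
base 1032 ((554.6121215820312, 140.1326446533203), (133.95909118652344, 229.90292358398438), 2.1747725009918213)
scene0 far cheek top 125 ((559.909423828125, 226.065185546875), (118.59626007080078, 17.149446487426758), 0.6060169339179993) 0.16092728
scene0 plate top 135 ((562.8626708984375, 44.83883285522461), (94.84219360351562, 21.553781509399414), 2.3922178745269775) 0.21545969
side0 far cheek top 194 ((551.9718627929688, 224.21865844726562), (115.56433868408203, 20.649600982666016), 1.3287492990493774) 0.15798438
side0 plate top 231 ((558.3221435546875, 47.773468017578125), (91.13904571533203, 27.200803756713867), 2.0159623622894287) 0.21355332
```

```bash
python3 - <<'E'
from h import *
to([0.450,0.133,0.032],np.radians(2.1))
E
```

```text
t 1.5333 pos [0.4705 0.1452 0.3294] yaw_y deg 0.27 tilt [-1.6e-03  4.0e-04 -1.0e+00] open 0.0852 F [-0.1 -0.4 -0.2]
shift units [ 7.437 -0.501  0.306]
turn units -0.366
```

Request:
drive_tool:
  commands: "0 0.6 -0.5 0.3 -0.4;0 1.6 -0.5 0.3 -0.4;0 2.6 -0.5 0.3 -0.4;0 3.6 -0.5 0.3 -0.4;0 4.5 -0.5 0.3 -0.4;0 5.2 -0.5 0.3 -0.4;0 5.2 -0.5 0.3 -0.4"

```text
t: 2.12
tool_pos: [0.4447, 0.1334, 0.1145]
tool_rot: [1.171, 1.238, -1.189]
contact_force: [-0.9, -0.6, -1.8]
opening: 0.0429
```

```bash
python3 - <<'E'
from h import *
im,d,ci=snap('wrist','w2'); cv2.imwrite('pics/w2b.png',cv2.resize(im,None,fx=1.5,fy=1.5))
to([0.450,0.133,0.032],np.radians(2.1))
print(proj([[.450,.134,.05]],ci))
E
```

```text
t 2.1667 pos [0.4472 0.1335 0.1183] yaw_y deg 2.4 tilt [-8.6e-03 -9.0e-04 -1.0e+00] open 0.0425 F [ 0.7  0.5 -0.3]
shift units [2.157 0.088 0.015]
turn units 0.06
[[268.35962784 207.32087318]]
```

View pics/w2b.png

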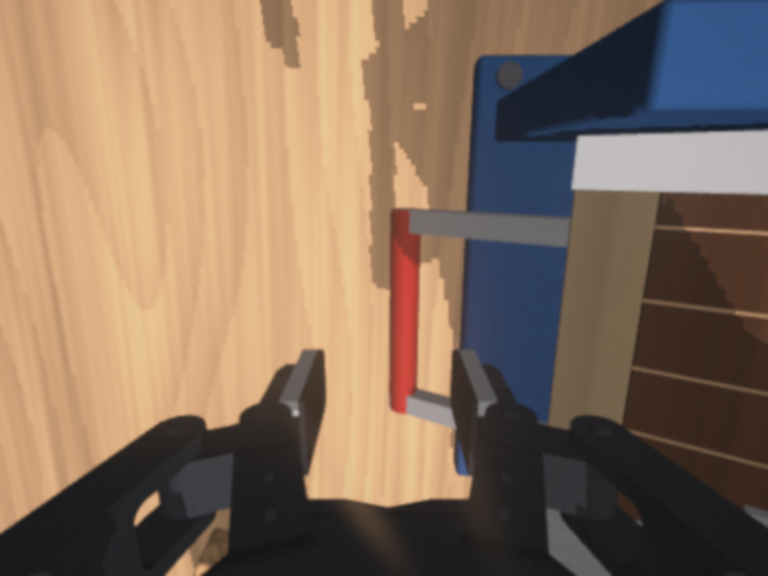

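Request:
drive_tool:
  commands: "0 0.8 0.08 0 0;0 1.5 0.08 0 0;0 2.1 0.08 0 0;0 2.2 0.08 0 0;0.8 2.2 0.08 0 0;0.8 2.2 0.08 0 0;0.8 2.2 0.08 0 0;0.8 2.2 0.08 0 0"
  newtons: 30

```text
t: 2.83
tool_pos: [0.4526, 0.1333, 0.035]
tool_rot: [1.178, 1.232, -1.183]
contact_force: [-7.4, 1.3, -1.5]
opening: 0.0128
```

```bash
python3 - <<'E'
from h import *
to([0.4297,0.134,0.0913])
E
```

```text
t 2.8333 pos [0.4526 0.1333 0.035 ] yaw_y deg 2.28 tilt [-4.7e-03  5.0e-04 -1.0e+00] open 0.0128 F [-7.4  1.3 -1.5]
shift units [-1.404 -0.577 -0.042]
```

Request:
drive_tool:
  commands: "0.8 -0.18 -0.1 0 0;0.8 -0.36 -0.2 0 0;0.8 -0.54 -0.28 0 0;0.8 -0.72 -0.35 0 0;0.8 -0.91 -0.41 0 0;0.8 -1.1 -0.46 0 0;0.8 -1.3 -0.5 0 0;0.8 -1.5 -0.51 0 0"

```text
t: 3.5
tool_pos: [0.4316, 0.1324, 0.0948]
tool_rot: [1.179, 1.232, -1.183]
contact_force: [-7.8, 1.8, -5.4]
opening: 0.0127
```

```bash
python3 - <<'E'
from h import *
to([0.4297,0.134,0.0913])
im,d,ci=snap('wrist','w3');P=cloud(d,ci)
cv2.imwrite('pics/w3b.png',cv2.resize(im,None,fx=1.5,fy=1.5))
im,d,ci=snap('side','s3');cv2.imwrite('pics/s3b.png',cv2.resize(im[130:250,160:290],None,fx=4.5,fy=4.5,interpolation=cv2.INTER_CUBIC))
to([0.4297,0.134,0.0913])
E
```

```text
t 3.5 pos [0.4316 0.1324 0.0948] yaw_y deg 2.27 tilt [-0.0046  0.001  -1.    ] open 0.0127 F [-7.8  1.8 -5.4]
shift units [ 0.087 -0.045 -0.041]
t 3.6 pos [0.4315 0.1324 0.0959] yaw_y deg 2.28 tilt [-5.5e-03  7.0e-04 -1.0e+00] open 0.0128 F [-12.5   1.4   1.7]
shift units [ 0.115 -0.043 -0.041]
```

View pics/w3b.png

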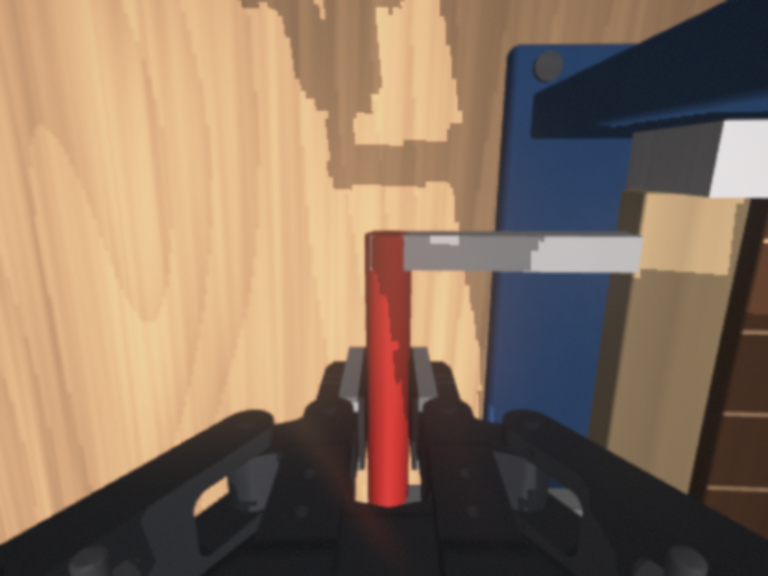

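View pics/s3b.png

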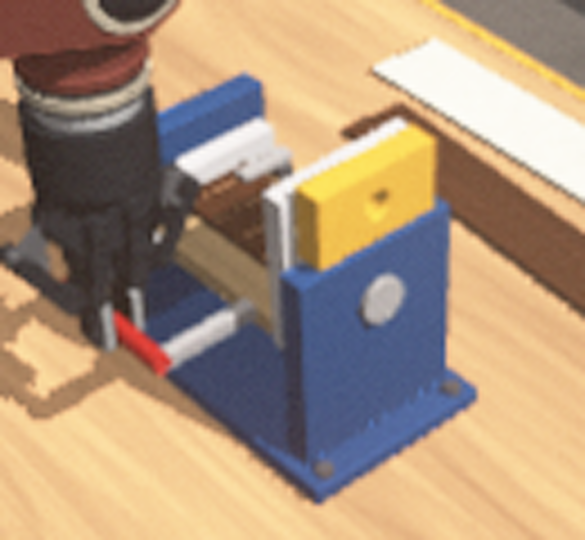

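```bash
cat > tilt.py <<'E'
from h import *
def tilt(f,ylo=.10,yhi=.18,xlo=.50,xhi=.61):
    im,d,ci=load(f);P=cloud(d,ci);hsv=cv2.cvtColor(im,cv2.COLOR_BGR2HSV)
    a=np.radians(2.1);X=(P[...,0]-.5546)*np.cos(a)+(P[...,1]-.1385)*np.sin(a);Y=-(P[...,0]-.5546)*np.sin(a)+(P[...,1]-.1385)*np.cos(a);Z=P[...,2]
    m=(abs(X)<.04)&(abs(Y)<.05)&(Z>.06)&(Z<.2)
    x,y,z=X[m],Y[m],Z[m]
    if len(x)<30: print(f,'few',len(x));return
    w=np.ones(len(x),bool)
    for _ in range(8):
        A=np.c_[x[w],y[w],np.ones(w.sum())];c=np.linalg.lstsq(A,z[w],rcond=None)[0]
        r=z-np.c_[x,y,np.ones(len(x))]@c;w=abs(r)<max(.002,1.5*np.median(abs(r)))
    print(f,len(x),w.sum(),'dz/dx',c[0].round(4),'dz/dy',c[1].round(4),'z0',c[2].round(4),'=> q',-np.arctan(c[0]).round(4),'resid',r[w].std().round(4))
E
python3 - <<'E'
from tilt import *
import numpy as np
snap('scene','c3')
for f in ('w1','side0','scene0','w3','s3','c3'): tilt(f)
im,d,ci=load('w3');P=cloud(d,ci);hsv=cv2.cvtColor(im,cv2.COLOR_BGR2HSV)
m=cv2.inRange(hsv,(0,150,50),(6,255,255))|cv2.inRange(hsv,(174,150,50),(180,255,255))
q=P[m>0];q=q[q[:,1]>.14];print(np.median(q,0),np.percentile(q[:,2],[5,50,95]))
E
```

```text
w1 6293 3464 dz/dx 0.5497 dz/dy 0.0017 z0 0.1208 => q -0.5026 resid 0.0008
side0 401 268 dz/dx 0.7772 dz/dy 0.0224 z0 0.1181 => q -0.6607 resid 0.0023
scene0 168 96 dz/dx 0.5178 dz/dy 0.0053 z0 0.1199 => q -0.4778 resid 0.0011
w3 12152 8581 dz/dx 0.4725 dz/dy 0.0038 z0 0.1288 => q -0.4414 resid 0.0015
s3 343 225 dz/dx 0.2606 dz/dy 0.006 z0 0.1201 => q -0.255 resid 0.0018
c3 456 286 dz/dx 0.0298 dz/dy 0.0053 z0 0.1211 => q -0.0298 resid 0.0013
[0.42949469 0.1604881  0.11263467] [0.11012505 0.11263467 0.114001  ]
```

Request:
drive_tool:
  commands: "0.8 -0.05 0 0 0;0.8 -0.1 0 0 0;0.8 -0.1 0 0 0;0.8 -0.1 0 0 0"

```text
t: 3.98
tool_pos: [0.4312, 0.1324, 0.0987]
tool_rot: [1.178, 1.233, -1.184]
contact_force: [-11.7, 3.3, -2.4]
opening: 0.0127
```

```bash
python3 - <<'E'
from tilt import *
snap('scene','c4');tilt('c4')
snap('wrist','w4')
im,d,ci=load('w4');P=cloud(d,ci);hsv=cv2.cvtColor(im,cv2.COLOR_BGR2HSV)
m=cv2.inRange(hsv,(0,150,50),(6,255,255))|cv2.inRange(hsv,(174,150,50),(180,255,255))
q=P[m>0];q=q[q[:,1]>.14];print(np.median(q,0),np.percentile(q[:,2],[5,50,95]))
to([0.4297,0.134,0.0913])
E
```

```text
c4 470 299 dz/dx 0.0094 dz/dy 0.0051 z0 0.1211 => q -0.0094 resid 0.0013
[0.42918289 0.16030054 0.1164588 ] [0.11396223 0.1164588  0.1178151 ]
t 4.0833 pos [0.4312 0.1324 0.0987] yaw_y deg 2.27 tilt [-6.4e-03  8.0e-04 -1.0e+00] open 0.0126 F [-11.3   2.9  -2.4]
shift units [ 0.185 -0.034 -0.041]
```

Request:
drive_tool:
  commands: "0.2 0 0 0 0;0 0 0 0 0;0 0 0 0 0;0 -0.8 0 0 0;0 -1.8 0 0 0;0 -2.8 0 0.2 0;0 -3.8 0.5 0.4 0;0 -4.8 1.2 0.4 0"

```text
t: 4.75
tool_pos: [0.4774, 0.1169, 0.2863]
tool_rot: [1.183, 1.222, -1.176]
contact_force: [1.2, 1.4, -0.4]
opening: 0.0426
```

```bash
python3 - <<'E'
from tilt import *
snap('wrist','w5');tilt('w5');snap('scene','c5');tilt('c5')
im,d,ci=load('w5');P=cloud(d,ci);hsv=cv2.cvtColor(im,cv2.COLOR_BGR2HSV)
m=cv2.inRange(hsv,(0,150,50),(6,255,255))|cv2.inRange(hsv,(174,150,50),(180,255,255))
m[:, :200]=0;m[:,320:]=0
q=P[m>0];print(len(q),np.nanmedian(q,0),np.nanpercentile(q[:,2],[5,50,95]))
cv2.imwrite('pics/w5b.png',cv2.resize(im,None,fx=1.5,fy=1.5))
to([0.56,-0.2,0.30],np.radians(2.1))
# pin/cubby from static cams
for n in ('scene0','side0'):
    im,d,ci=load(n);P=cloud(d,ci)
    m=(P[...,2]>.044)&(P[...,2]<.056)&(P[...,0]>.5)&(P[...,0]<.63)&(P[...,1]<-.34)&(P[...,1]>-.47)
    q=P[m].astype(np.float32);print(n,'cubby roof',len(q),cv2.minAreaRect(q[:,:2]*1000),np.median(q[:,2]))
    m=(P[...,2]>.008)&(P[...,2]<.022)&(P[...,0]>.5)&(P[...,0]<.63)&(P[...,1]>-.36)&(P[...,1]<-.28)
    q=P[m].astype(np.float32);print(n,'shank',len(q),np.median(q,0),cv2.minAreaRect(q[:,:2]*1000))
E
```

```text
w5 7519 4895 dz/dx 0.0014 dz/dy -0.0006 z0 0.1209 => q -0.0014 resid 0.0007
c5 473 305 dz/dx 0.0005 dz/dy -0.0038 z0 0.1214 => q -0.0005 resid 0.0015
964 [0.43060975 0.13546097 0.11642952] [0.1140884  0.11642952 0.11790153]
t 4.85 pos [0.4822 0.1174 0.2914] yaw_y deg 2.18 tilt [ 0.0177  0.001  -0.9998] open 0.0424 F [-0.2 -0.3  0. ]
shift units [-0.188  1.644  8.004]
turn units 0.016
scene0 cubby roof 251 ((559.2952270507812, -393.75408935546875), (77.73387145996094, 72.88887786865234), 1.7618615627288818) 0.050482307
scene0 shank 56 [ 0.5656842  -0.33299002  0.01392998] ((565.6163330078125, -334.9671936035156), (30.883487701416016, 68.76192474365234), 26.163814544677734)
side0 cubby roof 867 ((556.1650390625, -393.2707214355469), (77.81082916259766, 66.84879302978516), 2.2256581783294678) 0.05014414
side0 shank 105 [ 0.55640596 -0.3245623   0.01504269] ((557.6240234375, -322.36639404296875), (12.095730781555176, 54.69862747192383), 3.367431640625)
```

View pics/w5b.png

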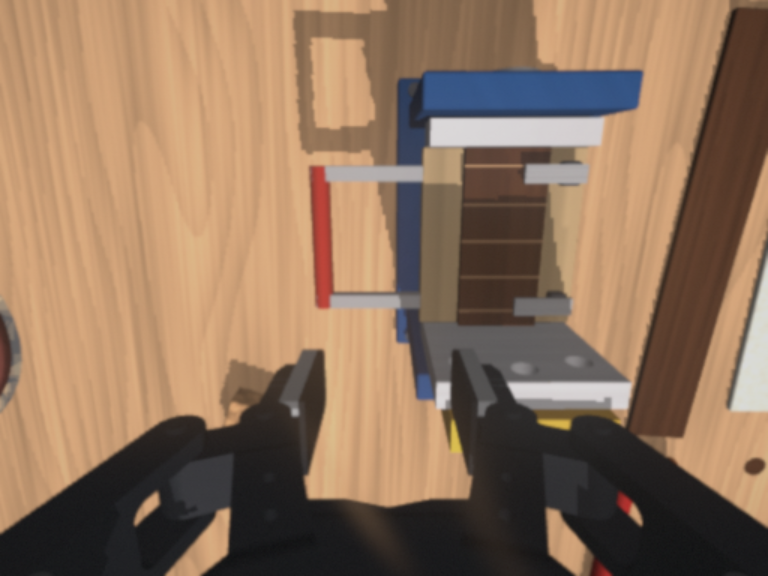

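Request:
drive_tool:
  commands: "0 0 1.7 9.9 0;0 0 1.7 9.9 0;0 0 1.7 9.9 0;0 0 1.7 9.9 0;0 0 1.7 9.9 0;0 0.3 1.7 9.9 0;0 0.7 1.7 9.9 0;0 1 1.7 9.9 0"

```text
t: 5.52
tool_pos: [0.5463, -0.2092, 0.2631]
tool_rot: [1.181, 1.222, -1.179]
contact_force: [1.5, 0.8, 0.3]
opening: 0.0424
```

Request:
drive_tool:
  commands: "0 0.4 0 0.9 0;0 0.8 0 1.4 0;0 0.8 0 1.4 0;0 0.8 0 1.4 0"

```text
t: 5.85
tool_pos: [0.547, -0.2629, 0.2278]
tool_rot: [1.182, 1.228, -1.182]
contact_force: [0.5, 0.6, 0.5]
opening: 0.0426
```

```bash
python3 - <<'E'
from h import *
to([0.557,-0.32,0.003],np.radians(2.1))
im,d,ci=snap('wrist','w6')
cv2.imwrite('pics/w6b.png',cv2.resize(im,None,fx=1.5,fy=1.5))
E
```

```text
t 5.85 pos [ 0.547  -0.2629  0.2278] yaw_y deg 2.13 tilt [-0.0013  0.001  -1.    ] open 0.0426 F [0.5 0.6 0.5]
shift units [5.618 0.205 1.441]
turn units 0.007
```

View pics/w6b.png

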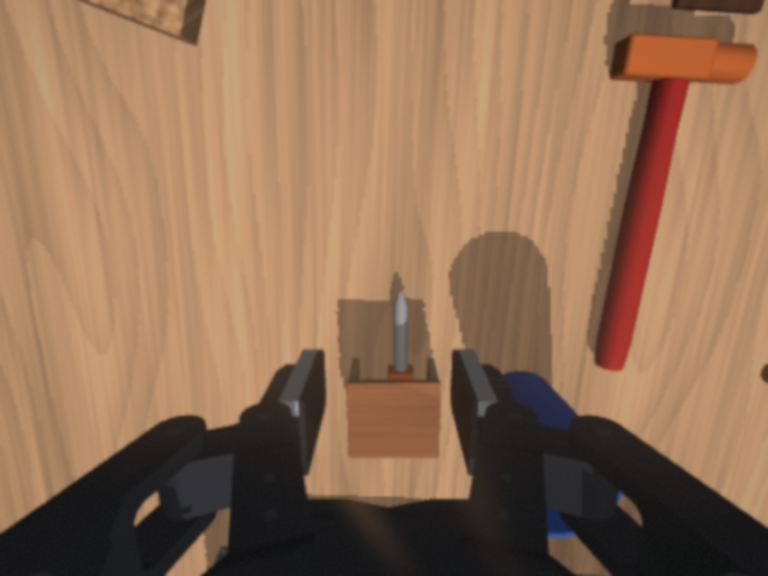

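Tip at about (267,193), grip front face just inside the mouth at (267,247), cup right of the pigeonhole.

```bash
python3 - <<'E'
from h import *
np.set_printoptions(precision=4,suppress=True)
im,d,ci=load('w6');P=cloud(d,ci);hsv=cv2.cvtColor(im,cv2.COLOR_BGR2HSV)
print('tip',onplane([[267.3,193]],.011,ci))
m=(P[...,2]>.008)&(P[...,2]<.022)&(P[...,0]>.53)&(P[...,0]<.59)&(P[...,1]>-.40)&(P[...,1]<-.28)&(hsv[...,1]<90)
v,u=np.nonzero(m);s=P[m];print(len(s),u.min(),u.max(),v.min(),v.max(),np.nanmedian(s,0),'z top',np.percentile(s[:,2],[50,90]))
g=onplane(np.c_[u,v],.014,ci);f=np.polyfit(g[:,1],g[:,0],1);print('shank fit dx/dy',f,np.degrees(np.arctan(f[0])),g.min(0),g.max(0),'x at -.32',np.polyval(f,-.32))
m=(P[...,2]>.044)&(P[...,2]<.056)&(P[...,0]>.5)&(P[...,0]<.63)&(P[...,1]<-.34)
q=P[m].astype(np.float32);print('roof',cv2.minAreaRect(q[:,:2]*1000),q.min(0),q.max(0))
h=hsv[247,267],im[247,267];print(h)
m=cv2.inRange(hsv,(5,140,60),(14,255,255));m[:240]=0;m[253:]=0;m[:,:255]=0;m[:,280:]=0
v,u=np.nonzero(m);print('grip top px',u.min(),u.max(),v.min(),v.max());print(onplane([[u.min(),v.min()],[u.max(),v.min()]],.022,ci))
# side cam tip check + triangulate
im,d,cs=load('side0')
rows=[]
for uv,c in (((332.2,298.3),cs),((267.3,193),ci)):
    r=(rays([uv],c)@c['T'][:3,:3].T)[0];r/=np.linalg.norm(r);rows.append((c['T'][:3,3],r))
A=sum(np.eye(3)-np.outer(r,r) for o,r in rows);b=sum((np.eye(3)-np.outer(r,r))@o for o,r in rows);print('tri tip',np.linalg.solve(A,b))
E
```

```text
tip [[ 0.5577 -0.2943  0.011 ]]
484 262 271 193 247 [ 0.5584 -0.3286  0.0162] z top [0.0162 0.0177]
shank fit dx/dy [-0.0554  0.5403] -3.169010089992944 [ 0.5516 -0.3661  0.014 ] [ 0.5656 -0.2934  0.014 ] x at -.32 0.5579861683282906
roof ((554.8870849609375, -392.0945129394531), (73.94144439697266, 70.06359100341797), 2.2143895626068115) [ 0.5169 -0.4281  0.0455] [ 0.593  -0.3561  0.0533]
(array([  8,  63, 101], dtype=uint8), array([ 76,  83, 101], dtype=uint8))
grip top px 259 275 244 252
[[ 0.5499 -0.3584  0.022 ]
 [ 0.5701 -0.3576  0.022 ]]
tri tip [ 0.5594 -0.2967  0.0081]
```

```bash
python3 - <<'E'
from h import *
to([0.5580,-0.326,0.004],np.radians(2.6))
E
```

```text
t 5.9 pos [ 0.5476 -0.2622  0.2291] yaw_y deg 2.22 tilt [ 5.e-04 -0.e+00 -1.e+00] open 0.0427 F [ 0.1 -0.3  0.3]
shift units [5.629 0.195 1.603]
turn units -0.076
```

Request:
drive_tool:
  commands: "0 0.5 0.2 0.8 0;0 1 0.2 1.6 0;0 2 0.2 1.6 0;0 3 0.2 1.6 0;0 3.9 0.2 1.6 0;0 4.2 0.2 1.6 0;0 4.2 0.2 1.6 0;0 4.2 0.2 1.6 0"

```text
t: 6.57
tool_pos: [0.5593, -0.3255, 0.0626]
tool_rot: [1.179, 1.226, -1.179]
contact_force: [0.8, 0.4, 0.6]
opening: 0.0427
```

```bash
python3 - <<'E'
from h import *
np.set_printoptions(precision=4,suppress=True)
to([0.5580,-0.326,0.004],np.radians(2.6))
im,d,ci=snap('wrist','w7');P=cloud(d,ci);hsv=cv2.cvtColor(im,cv2.COLOR_BGR2HSV)
cv2.imwrite('pics/w7b.png',cv2.resize(im,None,fx=1.5,fy=1.5))
m=(P[...,2]>.008)&(P[...,2]<.022)&(P[...,0]>.53)&(P[...,0]<.59)&(P[...,1]>-.36)&(P[...,1]<-.28)&(hsv[...,1]<90)
v,u=np.nonzero(m);g=onplane(np.c_[u,v],.014,ci);f=np.polyfit(g[:,1],g[:,0],1);print(f,g.min(0),g.max(0),np.polyval(f,-.326))
E
```

```text
t 6.5667 pos [ 0.5593 -0.3255  0.0626] yaw_y deg 2.33 tilt [ 0.0017 -0.0012 -1.    ] open 0.0427 F [0.8 0.4 0.6]
shift units [ 1.465 -0.035  0.009]
turn units -0.053
[-0.0834  0.5317] [ 0.552  -0.3634  0.014 ] [ 0.5887 -0.2937  0.014 ] 0.5588746846594254
```

View pics/w7b.png

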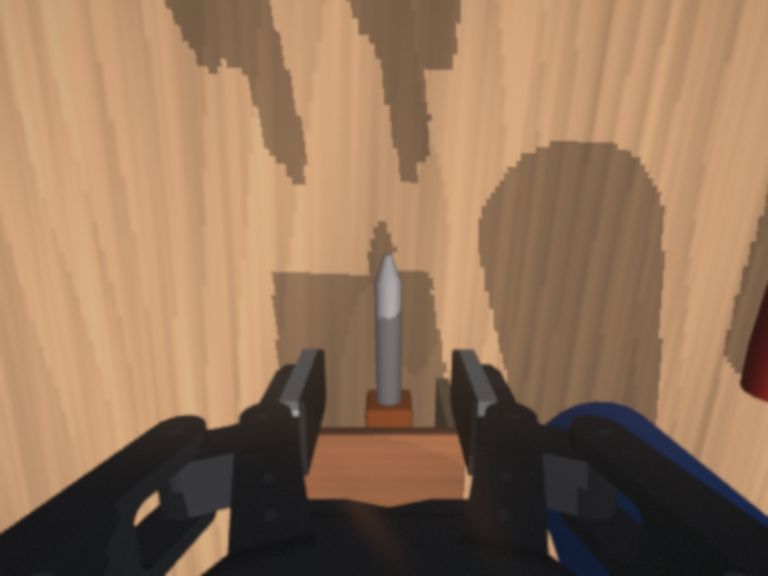

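Request:
drive_tool:
  commands: "0 0.7 -0.03 0 0;0 1.2 -0.03 0 0;0 1.45 -0.03 0 0;0 1.45 -0.03 0 0;0.9 1.45 -0.03 0 0;0.9 1.45 -0.03 0 0;0.9 1.45 -0.03 0 0;0.9 1.45 -0.03 0 0"
  newtons: 50

```text
t: 7.28
tool_pos: [0.5585, -0.3269, 0.0051]
tool_rot: [1.18, 1.223, -1.179]
contact_force: [1.6, 0.8, 3.6]
opening: 0.0098
```

Request:
drive_tool:
  commands: "0.9 -0.05 0 0 0;0.9 -0.1 0 -0.3 0;0.9 -0.1 0 -0.8 0;0.9 -0.1 0 -1.4 0;0.9 -0.1 0 -2 0;0.9 -0.1 0 -2.6 0;0.9 -0.1 0 -3 0;0.9 -0.1 0 -3 0"

```text
t: 7.95
tool_pos: [0.5511, -0.2021, 0.0059]
tool_rot: [1.179, 1.232, -1.179]
contact_force: [-0.7, 1.2, -1.0]
opening: 0.0097
```

```bash
python3 - <<'E'
from h import *
to([0.5580,-0.326,0.004],np.radians(2.6))
im,d,ci=snap('wrist','w8')
cv2.imwrite('pics/w8b.png',cv2.resize(im,None,fx=1.5,fy=1.5))
im,d,ci=snap('side','s8')
cv2.imwrite('pics/s8b.png',cv2.resize(im[200:380,220:460],None,fx=3,fy=3))
E
```

```text
t 7.95 pos [ 0.5511 -0.2021  0.0059] yaw_y deg 2.42 tilt [-0.0023  0.0023 -1.    ] open 0.0097 F [-0.7  1.2 -1. ]
shift units [0.041 0.043 3.103]
turn units -0.036
```

View pics/s8b.png

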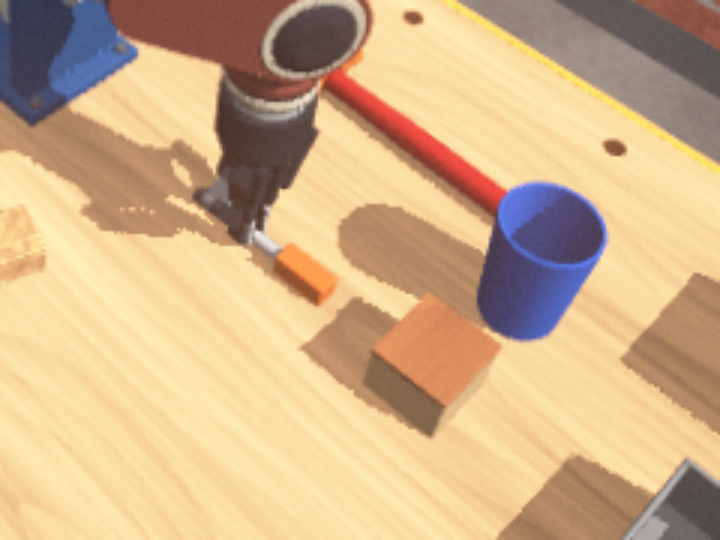

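View pics/w8b.png

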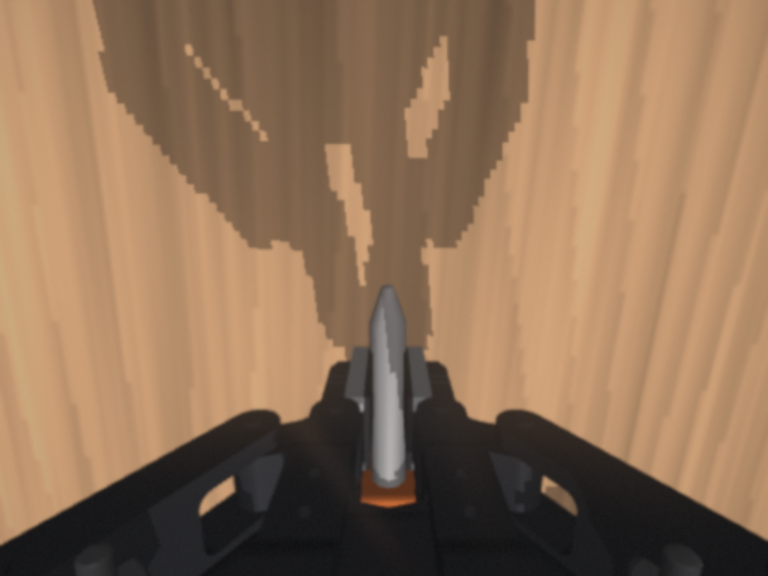

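Request:
drive_tool:
  commands: "0.9 0.05 0 0 0;0.9 0.05 0 0 0;0 0.05 0 0 0;0 0.05 0 0 0;0 -0.7 0 0 0;0 -1.7 0 0.3 0;0 -2.5 0 0.3 0;0 -2.5 0 0.3 0"

```text
t: 8.72
tool_pos: [0.5573, -0.2216, 0.1156]
tool_rot: [1.181, 1.212, -1.176]
contact_force: [2.0, -1.4, 1.6]
opening: 0.0427
```

```bash
cat > pinm.py <<'E'
from h import *
def pin(f):
    im,d,ci=load(f);P=cloud(d,ci);hsv=cv2.cvtColor(im,cv2.COLOR_BGR2HSV)
    m=cv2.inRange(hsv,(5,170,60),(15,255,255))
    m[~((P[...,1]>-.33)&(P[...,1]<-.15)&(P[...,0]<.64)&(P[...,0]>.48)&(P[...,2]<.06))]=0
    m[d<0.1]=0
    v,u=np.nonzero(m);g=P[m>0];print(f,'grip n',len(u),'z',np.percentile(g[:,2],[10,50,95]).round(4))
    t=g[g[:,2]>.017]; print(' top',t.mean(0).round(4),cv2.minAreaRect((t[:,:2]*1000).astype(np.float32)))
    return m
E
python3 - <<'E'
from pinm import *
to([0.5580,-0.265,0.004],np.radians(2.6))
im,d,ci=snap('wrist','w9')
cv2.imwrite('pics/w9b.png',cv2.resize(im,None,fx=1.5,fy=1.5))
snap('side','s9');pin('w9');pin('s9')
E
```

```text
t 8.7167 pos [ 0.5573 -0.2216  0.1156] yaw_y deg 2.19 tilt [ 0.0127 -0.0074 -0.9999] open 0.0427 F [ 2.  -1.4  1.6]
shift units [ 2.798 -0.059  1.064]
turn units -0.083
w9 grip n 1196 z [0.0217 0.0225 0.0236]
 top [ 0.5543 -0.2681  0.0225] ((554.143310546875, -268.68988037109375), (19.91246223449707, 48.67802047729492), 2.5179214477539062)
s9 grip n 184 z [0.0098 0.0205 0.0236]
 top [ 0.5529 -0.2717  0.0212] ((553.9432373046875, -270.28033447265625), (21.726694107055664, 47.295562744140625), 1.4439722299575806)
```

View pics/w9b.png

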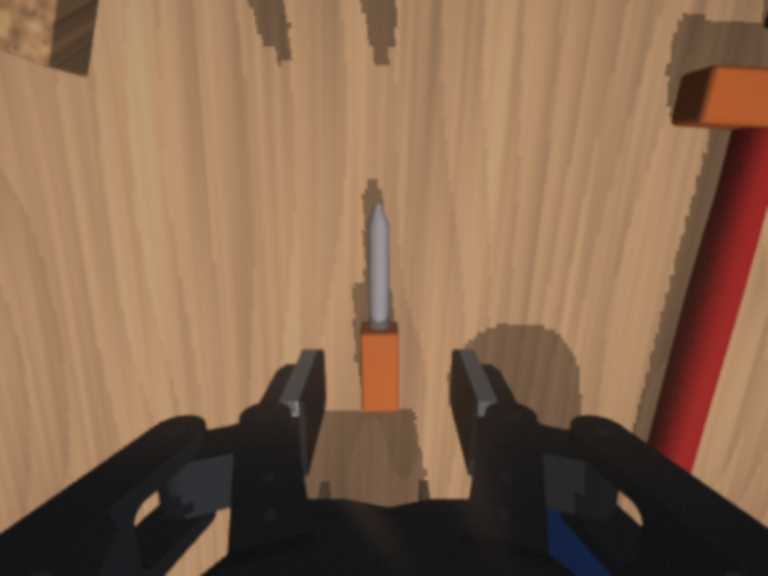

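```bash
python3 - <<'E'
from h import *
to([0.5540,-0.269,0.004],np.radians(2.4))
E
```

```text
t 8.8167 pos [ 0.554  -0.2194  0.1091] yaw_y deg 2.21 tilt [ 0.0041 -0.0026 -1.    ] open 0.0429 F [ 0.  -0.  -0.7]
shift units [ 2.632 -0.058  1.233]
turn units -0.038
```

Request:
drive_tool:
  commands: "0 0.3 -0.05 0.7 0;0 0.8 -0.05 1.25 0;0 1.4 -0.05 1.25 0;0 1.9 -0.05 1.25 0;0 1.9 -0.05 1.25 0;0 1.9 -0.05 1.25 0"

```text
t: 9.32
tool_pos: [0.5503, -0.2668, 0.0275]
tool_rot: [1.18, 1.234, -1.183]
contact_force: [-0.0, -0.5, 0.5]
opening: 0.0425
```

```bash
python3 - <<'E'
from h import *
to([0.5540,-0.269,0.004],np.radians(2.4))
E
```

```text
t 9.3167 pos [ 0.5503 -0.2668  0.0275] yaw_y deg 2.24 tilt [-0.0055  0.0034 -1.    ] open 0.0425 F [-0.  -0.5  0.5]
shift units [0.586 0.093 0.062]
turn units -0.031
```

Request:
drive_tool:
  commands: "0 0.3 0.04 0.03 0;0 0.6 0.04 0.03 0;0 0.6 0.04 0.03 0;0 0.6 0.04 0.03 0;0.8 0.6 0.04 0.03 0;0.8 0.6 0.04 0.03 0;0.8 0.6 0.04 0.03 0;0.8 0.6 0.04 0.03 0"
  newtons: 60

```text
t: 9.98
tool_pos: [0.555, -0.2695, 0.0078]
tool_rot: [1.18, 1.226, -1.179]
contact_force: [0.7, 0.3, 2.7]
opening: 0.0203
```

```bash
python3 - <<'E'
from pinm import *
to([0.5540,-0.269,0.004],np.radians(2.4))
snap('wrist','w10')
im,d,ci=load('w10')
cv2.imwrite('pics/w10b.png',cv2.resize(im,None,fx=1.5,fy=1.5))
to([0.5575,-0.085,0.184],np.radians(2.1))
E
```

```text
t 9.9833 pos [ 0.555  -0.2695  0.0078] yaw_y deg 2.26 tilt [ 0.0016 -0.001  -1.    ] open 0.0203 F [0.7 0.3 2.7]
shift units [ 0.094 -0.024 -0.013]
turn units -0.028
t 10.0333 pos [ 0.5549 -0.2695  0.0077] yaw_y deg 2.26 tilt [ 1.5e-03 -9.0e-04 -1.0e+00] open 0.0204 F [-0.1 -0.3  3.5]
shift units [-4.411  0.252 -4.602]
turn units 0.031
```

View pics/w10b.png

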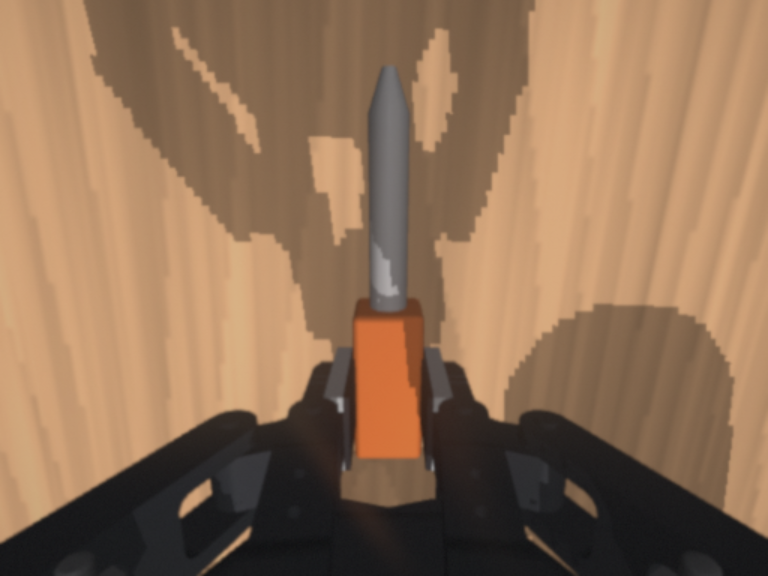

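Request:
drive_tool:
  commands: "0.8 -0.6 0 0 0;0.8 -1.4 0 -0.4 0;0.8 -2.4 0.1 -1.2 0;0.8 -3.3 0.1 -2 0;0.8 -4.2 0.2 -2.8 0;0.8 -4.45 0.2 -3.6 0;0.8 -4.45 0.2 -4.1 0;0.8 -4.45 0.2 -4.1 0"

```text
t: 10.7
tool_pos: [0.5568, -0.1006, 0.1877]
tool_rot: [1.18, 1.227, -1.173]
contact_force: [-0.4, -0.7, -1.9]
opening: 0.0202
```

```bash
python3 - <<'E'
from pinm import *
np.set_printoptions(precision=4,suppress=True)
im,d,ci=snap('wrist','w11');cv2.imwrite('pics/w11b.png',cv2.resize(im,None,fx=1.5,fy=1.5))
im,d,ci=snap('side','s11');cv2.imwrite('pics/s11b.png',cv2.resize(im[120:240,200:330],None,fx=4.5,fy=4.5,interpolation=cv2.INTER_CUBIC))
im,d,cc=snap('scene','c11');cv2.imwrite('pics/c11b.png',cv2.resize(im[120:260,200:340],None,fx=4.,fy=4.,interpolation=cv2.INTER_CUBIC))
to([0.563,-0.096,0.1867],np.radians(2.1))
print('hole pred',proj([.558,.039,.19],ci), 'scene',proj([.558,.039,.19],cc))
# dark hole in side0
im,d,ci=load('side0');s=im[165:188,232:256].astype(int).sum(2)
hsv=cv2.cvtColor(im,cv2.COLOR_BGR2HSV)
v,u=np.nonzero((hsv[165:188,232:256,2]<130));print('dark',u.mean()+232,v.mean()+165,len(u))
P=cloud(d,ci)
print(hsv[168:184,236:252,2])
E
```

```text
t 10.85 pos [ 0.5552 -0.1048  0.1838] yaw_y deg 2.3 tilt [-0.0014 -0.0002 -1.    ] open 0.0204 F [-0.3 -0.1 -1.8]
shift units [-0.073  0.203 -0.212]
turn units 0.039
hole pred [[242.3592 175.0517]] scene [[255.5659 176.4275]]
dark 250.11363636363637 184.6818181818182 44
[[249 248 248 248 248 247 245 240 235 231 233 232 233 232 232 232]
 [248 248 248 247 244 241 237 233 233 234 233 233 233 231 232 231]
 [249 247 245 242 235 233 235 232 232 234 232 232 233 233 233 232]
 [245 242 237 234 234 234 234 234 225 221 230 232 233 232 233 230]
 [238 235 235 233 232 233 228 215 185 175 213 228 232 232 232 232]
 [235 235 236 234 235 234 212 169 132 145 199 228 231 232 230 232]
 [232 233 234 234 234 236 219 185 163 183 219 229 232 234 231 231]
 [232 233 234 234 233 242 241 229 210 228 231 232 232 234 232 232]
 [232 234 235 233 234 245 247 243 238 241 236 233 233 232 233 231]
 [235 233 233 233 233 241 247 247 245 239 234 232 233 232 233 230]
 [232 233 234 232 232 235 244 245 239 233 232 232 233 232 224 207]
 [232 234 234 233 233 233 237 236 233 234 232 231 229 212 172 138]
 [234 233 232 232 234 231 231 232 232 230 230 214 192 145 155 153]
 [231 232 232 232 232 232 231 232 231 214 189 146 149 150 149 133]
 [232 233 233 232 232 230 230 210 203 150 160 152 148 137 128 128]
 [232 232 233 232 232 231 214 146 138 149 153 136 128 128 130 130]]
```

View pics/w11b.png

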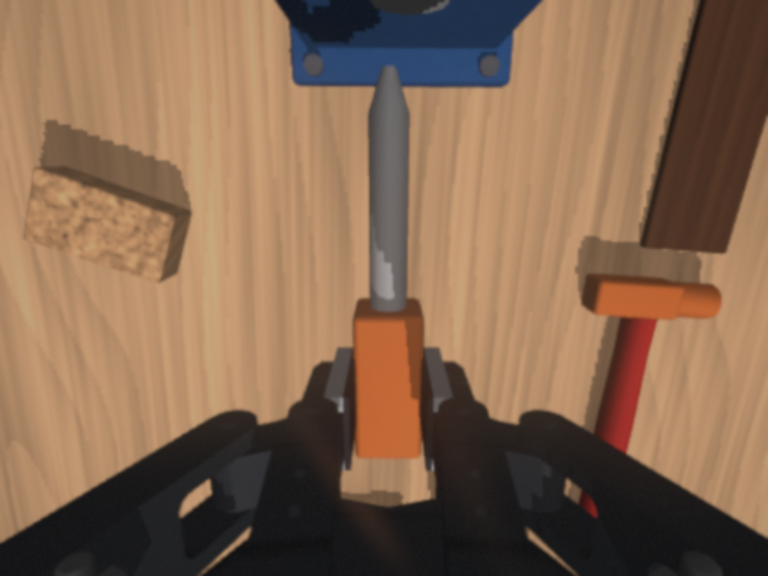

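View pics/s11b.png

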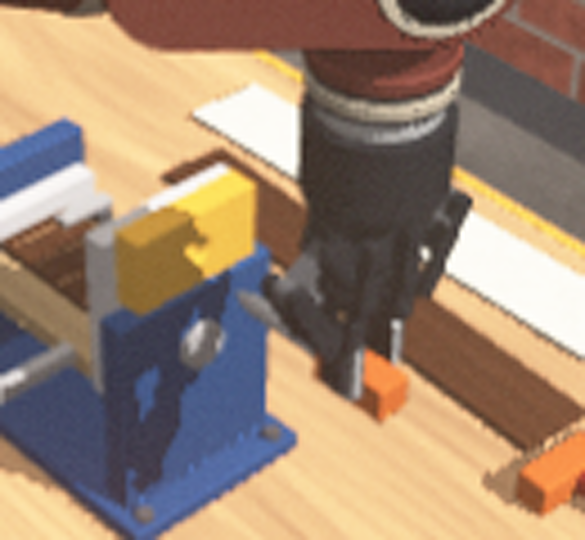

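View pics/c11b.png

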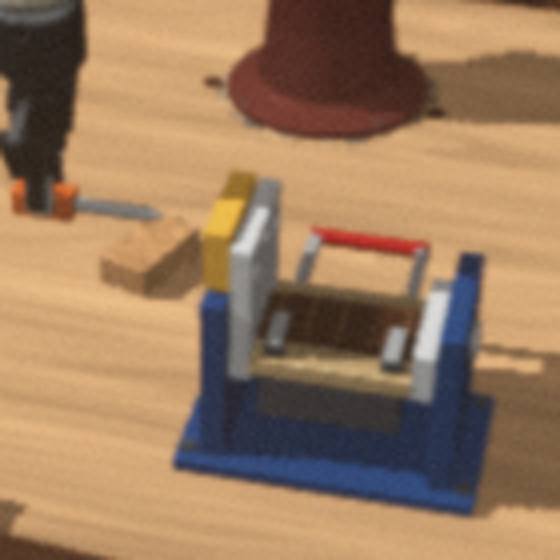

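```bash
cat >> h.py <<'E'
def tri(L):
    rows=[]
    for uv,c in L:
        r=(rays([uv],c)@c['T'][:3,:3].T)[0];r/=np.linalg.norm(r);rows.append((c['T'][:3,3],r))
    A=sum(np.eye(3)-np.outer(r,r) for o,r in rows);b=sum((np.eye(3)-np.outer(r,r))@o for o,r in rows)
    x=np.linalg.solve(A,b);return x,[ (proj(x,c)[0]-np.array(uv)).round(2) for uv,c in L]
def hitface(uv,c,p0=(.558,.039,.19),a=np.radians(2.1)):
    n=np.array([-np.sin(a),np.cos(a),0]);r=(rays([uv],c)@c['T'][:3,:3].T)[0];o=c['T'][:3,3]
    return o+r*(n@(np.array(p0)-o))/(n@r)
E
python3 - <<'E'
from h import *
np.set_printoptions(precision=4,suppress=True)
_,_,cs=load('s11');_,_,cc=load('c11');_,_,cw=load('w11')
print('hole',hitface((243.6,174.5),cs))
print('side+scene',tri([((253.3,185.6),cs),((240.,173.5),cc)]))
print('side+wrist',tri([((253.3,185.6),cs),((259.5,43.5),cw)]))
p,M,o=tool();print(p)
# tip expectation
print('exp tip',p+np.array([0,0,.0033])-M[:,2]*.0955)
# plate corners in side0: top edges. fit outer face by depth
im,d,ci=load('side0');P=cloud(d,ci);hsv=cv2.cvtColor(im,cv2.COLOR_BGR2HSV)
m=cv2.inRange(hsv,(18,140,80),(32,255,255))>0
m&=(P[...,2]>.16)&(P[...,2]<.225)&(P[...,0]>.5)&(P[...,0]<.62)&(P[...,1]<.08)
q=P[m];f=q[q[:,2]<.209];print(len(q),f.mean(0),np.polyfit(f[:,0],f[:,1],1),q.min(0),q.max(0))
im,d,ci=load('w5');P=cloud(d,ci)
E
```

```text
hole [0.5623 0.0392 0.1896]
side+scene (array([ 0.5527, -0.0116,  0.1884]), [array([0.28, 0.14]), array([ 0.23, -0.11])])
side+wrist (array([ 0.5537, -0.0059,  0.1853]), [array([-0.95, -0.18]), array([3.55, 4.91])])
[ 0.5552 -0.1048  0.1838]
exp tip [ 0.5514 -0.0094  0.1871]
581 [0.5526 0.0378 0.1879] [-0.0028  0.0393] [0.5124 0.033  0.1652] [0.6042 0.0585 0.2168]
```

```bash
python3 - <<'E'
from h import *
to([0.564,-0.066,0.1857],np.radians(2.1))
E
```

```text
t 10.85 pos [ 0.5552 -0.1048  0.1838] yaw_y deg 2.3 tilt [-1.4e-03 -2.0e-04 -1.0e+00] open 0.0204 F [-0.3 -0.1 -1.8]
shift units [-0.048  0.258 -0.961]
turn units 0.039
```

Request:
drive_tool:
  commands: "0.8 -0.05 0.26 -0.3 0;0.8 -0.05 0.26 -0.6 0;0.8 -0.05 0.26 -0.9 0;0.8 -0.05 0.26 -0.95 0;0.8 -0.05 0.26 -0.95 0;0.8 -0.05 0.26 -0.95 0"

```text
t: 11.35
tool_pos: [0.5643, -0.0667, 0.1863]
tool_rot: [1.179, 1.228, -1.181]
contact_force: [0.2, -0.5, -0.9]
opening: 0.0204
```

```bash
python3 - <<'E'
from h import *
im,d,ci=snap('wrist','w12');cv2.imwrite('pics/w12b.png',cv2.resize(im,None,fx=1.5,fy=1.5))
im,d,ci=snap('side','s12');cv2.imwrite('pics/s12b.png',cv2.resize(im[150:210,215:280],None,fx=9,fy=9,interpolation=cv2.INTER_CUBIC))
im,d,ci=snap('scene','c12');cv2.imwrite('pics/c12b.png',cv2.resize(im[150:210,215:280],None,fx=9,fy=9,interpolation=cv2.INTER_CUBIC))
to([0.564,-0.066,0.1857],np.radians(2.1))
E
```

```text
t 11.5 pos [ 0.5646 -0.067   0.1867] yaw_y deg 2.22 tilt [-1.e-04 -2.e-04 -1.e+00] open 0.0201 F [-0.9  0.4 -1.7]
shift units [ 0.025 -0.014 -0.026]
turn units 0.025
```

View pics/s12b.png

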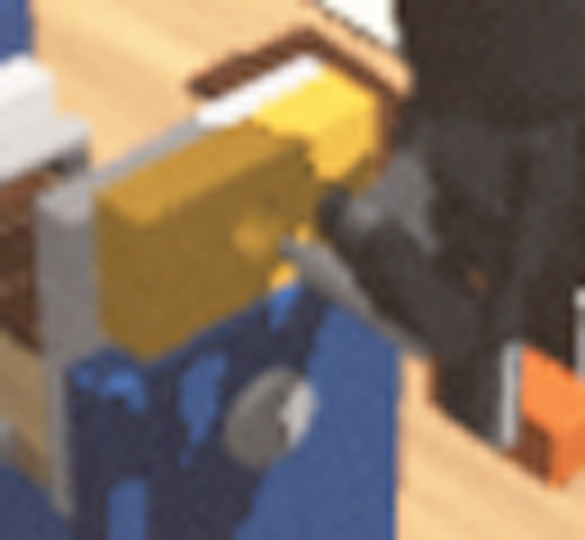

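View pics/w12b.png

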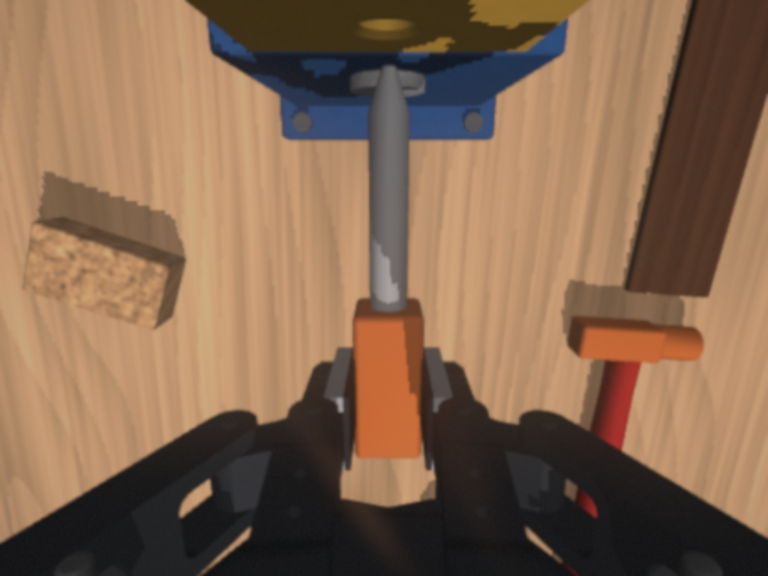

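View pics/c12b.png

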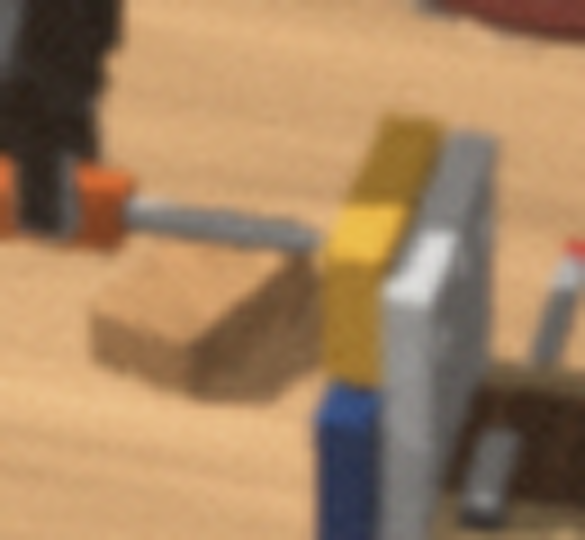

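```bash
python3 - <<'E'
from h import *
np.set_printoptions(precision=4,suppress=True)
im,d,cw=load('w12');_,_,cs=load('s12')
hsv=cv2.cvtColor(im,cv2.COLOR_BGR2HSV)
print(hsv[8:36:3,232:284:4,2])
cv2.imwrite('pics/w12h.png',cv2.resize(im[0:70,215:305],None,fx=7,fy=7,interpolation=cv2.INTER_CUBIC))
for v in (17,18,19): print('hole wrist/plane',hitface((257.2,v),cw))
print('two-view hole',tri([((243.6,174.5),cs),((257.2,18),cw)]))
p,M,o=tool();print('tip exp',p+np.array([0,0,.0033])-M[:,2]*.0955)
print('tip two-view',tri([((215+287/9,150+243/9),cs),((259.3,45),cw)]))
E
```

```text
[[ 61  60  61  61  61  62  62  62  62  61  60  61  62]
 [ 61  62  62  60  61  62  63  61  62  62  61  60  62]
 [ 62  62  78 114 126 139 142 136 124 107  83  63  62]
 [ 60  61  81 122 136 142 144 138 126 113  93  66  61]
 [ 63  65  76  85  96 108 114 109  98  83  75  66  61]
 [ 62  66  79  87  90  92  93  90  85  80  76  68  62]
 [ 62  62  62  65  73  78  79  78  73  67  62  62  61]
 [ 62  61  62  61  62  61  61  61  62  61  62  63  80]
 [ 62  62  60  62  62  60  61  61  61  81 116 138 143]
 [ 48  48  47  49  49  49  48  49  52 100 102 102 101]]
hole wrist/plane [0.5587 0.039  0.188 ]
hole wrist/plane [0.5587 0.039  0.1866]
hole wrist/plane [0.5587 0.039  0.1851]
two-view hole (array([0.5593, 0.0368, 0.1927]), [array([-0.32, -0.08]), array([1.32, 1.93])])
tip exp [0.5609 0.0284 0.19  ]
tip two-view (array([0.5612, 0.0271, 0.1894]), [array([-0.65, -0.11]), array([2.64, 3.4 ])])
```

View pics/w12h.png

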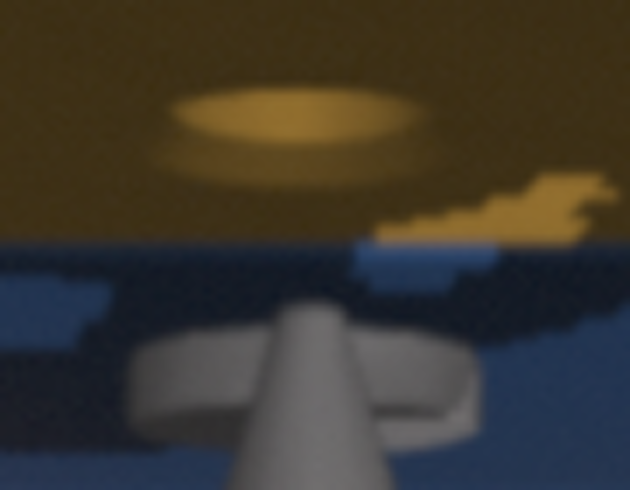

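Request:
drive_tool:
  commands: "0.8 0 -0.04 0 0;0.8 0 -0.04 -0.15 0;0.8 0 -0.04 -0.3 0;0.8 0 -0.04 -0.45 0;0.8 0 -0.04 -0.6 0;0.8 0 -0.04 -0.75 0;0.8 0 -0.04 -0.75 0"

```text
t: 12.08
tool_pos: [0.5618, -0.0352, 0.1867]
tool_rot: [1.179, 1.229, -1.179]
contact_force: [-0.8, -0.1, -2.6]
opening: 0.0201
```

```bash
python3 - <<'E'
from h import *
im,d,ci=snap('wrist','w13');cv2.imwrite('pics/w13b.png',cv2.resize(im,None,fx=1.5,fy=1.5))
to([0.560,0.014,0.1867],np.radians(2.1))
print(ctrl.get_obs()['wrist_torque'])
E
```

```text
t 12.1333 pos [ 0.5619 -0.0358  0.1868] yaw_y deg 2.33 tilt [ 1.e-04 -1.e-04 -1.e+00] open 0.0204 F [ 0.   0.2 -1.3]
shift units [ 1.000e-03  3.000e-03 -1.247e+00]
turn units 0.046
[ 0.01452784 -0.01152693 -0.00900115]
```

View pics/w13b.png

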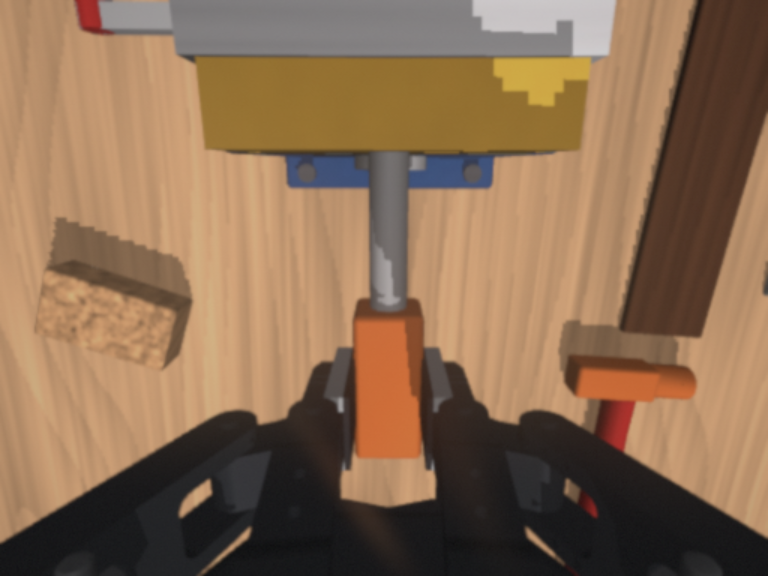

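Request:
drive_tool:
  commands: "0.8 0 0 -0.15 0;0.8 0 0 -0.3 0;0.8 0 0 -0.45 0;0.8 0 0 -0.6 0;0.8 0 0 -0.75 0;0.8 0 0 -0.75 0"

```text
t: 12.63
tool_pos: [0.5606, -0.0055, 0.1867]
tool_rot: [1.18, 1.228, -1.179]
contact_force: [0.2, -1.3, -1.8]
opening: 0.0205
```

```bash
python3 - <<'E'
from h import *
to([0.560,0.014,0.1867],np.radians(2.1))
print(ctrl.get_obs()['wrist_torque'])
E
```

```text
t 12.6333 pos [ 0.5606 -0.0055  0.1867] yaw_y deg 2.32 tilt [-1.e-04  4.e-04 -1.e+00] open 0.0205 F [ 0.2 -1.3 -1.8]
shift units [ 0.     0.004 -0.487]
turn units 0.044
[-0.02131686 -0.07863652  0.02600819]
```

Request:
drive_tool:
  commands: "0.8 0 0 -0.15 0;0.8 0 0 -0.3 0;0.8 0 0 -0.4 0;0.8 0 0 -0.47 0;0.8 0 0 -0.53 0;0.8 0 0 -0.53 0"

```text
t: 13.13
tool_pos: [0.56, 0.0121, 0.1869]
tool_rot: [1.175, 1.223, -1.183]
contact_force: [-0.8, -8.8, -1.3]
opening: 0.0204
```

```bash
python3 - <<'E'
from h import *
im,d,ci=snap('wrist','w14');cv2.imwrite('pics/w14b.png',cv2.resize(im,None,fx=1.5,fy=1.5))
to([0.560,0.014,0.1867],np.radians(2.1))
E
```

```text
t 13.1833 pos [0.56   0.0121 0.1868] yaw_y deg 2.23 tilt [ 0.     -0.0061 -1.    ] open 0.0203 F [ 0.1 -7.8 -1.6]
shift units [ 0.003  0.002 -0.047]
turn units 0.027
```

View pics/w14b.png

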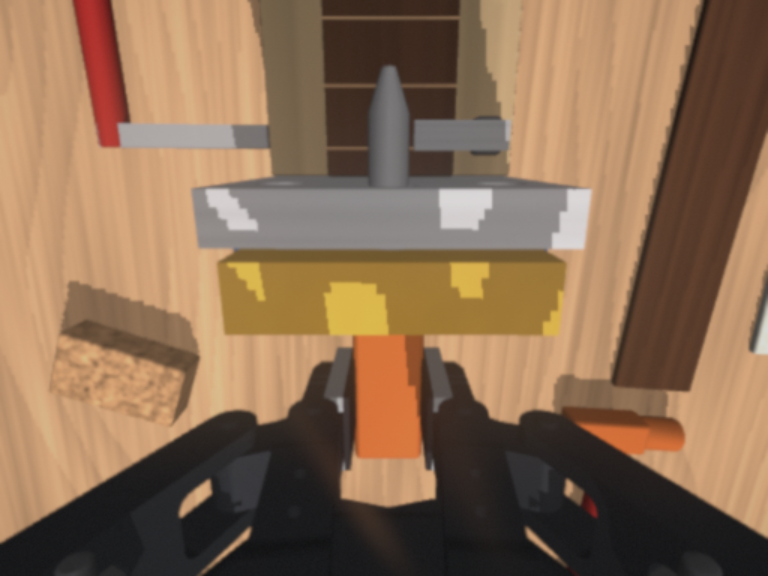

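Request:
drive_tool:
  commands: "0.8 0 0 -0.05 0;0.8 0 0 -0.05 0;0.2 0 0 0 0;0 0 0 0 0;0 0 0 0 0;0 -0.4 0 0 0;0 -1 0 0 0;0 -1.6 0 0.2 0"

```text
t: 13.85
tool_pos: [0.5596, 0.0079, 0.2508]
tool_rot: [1.179, 1.231, -1.18]
contact_force: [0.1, -0.4, 0.4]
opening: 0.0429
```

Request:
drive_tool:
  commands: "0 -1 0 0.5 0;0 -1.8 0 1.5 0;0 -1.8 0 2 0;0 -1.8 0 2 0;0 -1.8 0 2 0"

```text
t: 14.27
tool_pos: [0.5638, -0.0741, 0.324]
tool_rot: [1.183, 1.225, -1.18]
contact_force: [-1.1, 0.1, 0.5]
opening: 0.0429
```

```bash
python3 - <<'E'
from tilt import *
im,d,ci=snap('wrist','w15');cv2.imwrite('pics/w15b.png',cv2.resize(im,None,fx=1.5,fy=1.5))
im,d,ci=snap('side','s15');cv2.imwrite('pics/s15b.png',cv2.resize(im[140:230,180:290],None,fx=6,fy=6,interpolation=cv2.INTER_CUBIC))
im,d,ci=snap('scene','c15');cv2.imwrite('pics/c15b.png',cv2.resize(im[140:260,215:335],None,fx=5,fy=5,interpolation=cv2.INTER_CUBIC))
for f in ('w15','c15','w5','c5'): tilt(f)
to([0.560,0.014,0.1867],np.radians(2.1))
E
```

```text
w15 few 0
c15 482 304 dz/dx 0.0326 dz/dy 0.0062 z0 0.1213 => q -0.0326 resid 0.0015
w5 7519 4895 dz/dx 0.0014 dz/dy -0.0006 z0 0.1209 => q -0.0014 resid 0.0007
c5 473 305 dz/dx 0.0005 dz/dy -0.0038 z0 0.1214 => q -0.0005 resid 0.0015
t 14.4167 pos [ 0.563  -0.0723  0.3215] yaw_y deg 2.32 tilt [-0.0018  0.001  -1.    ] open 0.0428 F [0.6 0.5 0.2]
shift units [ 3.373  0.019 -2.156]
turn units 0.043
```

View pics/w15b.png

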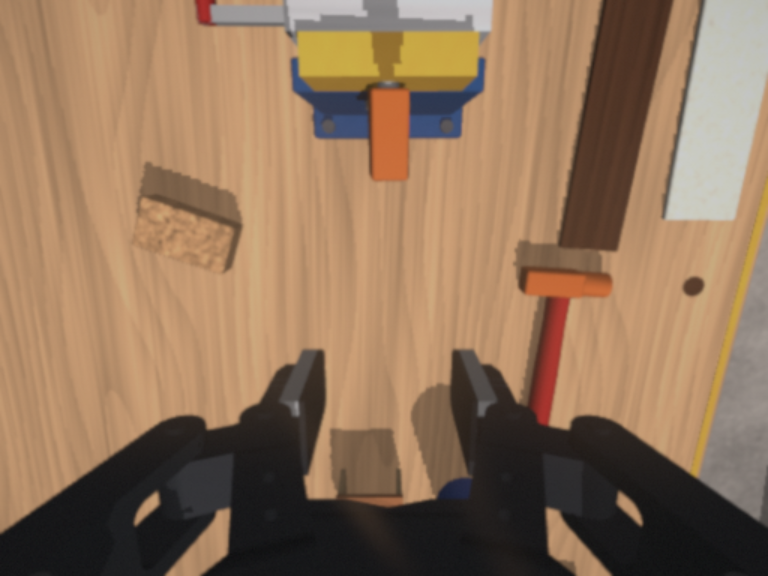

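View pics/s15b.png

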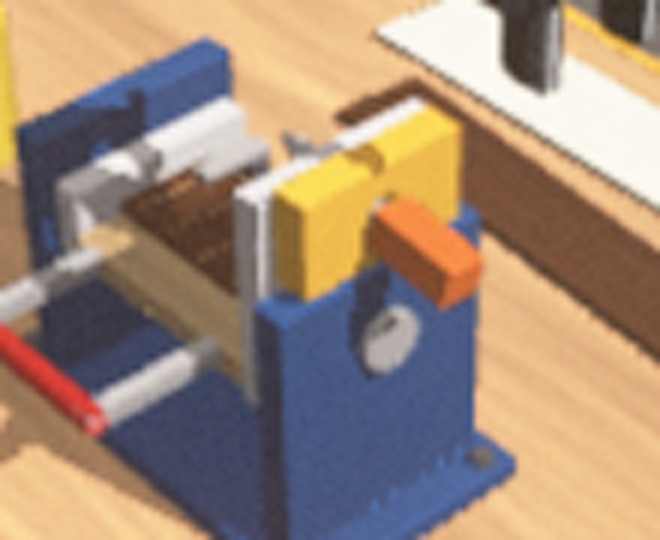

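View pics/c15b.png

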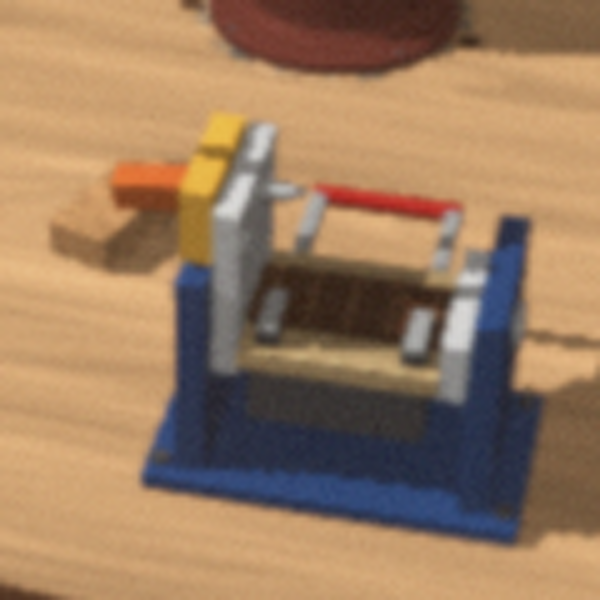

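```bash
cat > fin.py <<'E'
from h import *
np.set_printoptions(precision=4,suppress=True)
def grip(f):
    im,d,ci=load(f);P=cloud(d,ci);hsv=cv2.cvtColor(im,cv2.COLOR_BGR2HSV)
    m=cv2.inRange(hsv,(3,150,60),(15,255,255))>0
    m&=(P[...,2]>.15)&(P[...,2]<.22)&(abs(P[...,0]-.56)<.04)&(P[...,1]<.06)&(P[...,1]>-.08)
    q=P[m]
    t=q[q[:,2]>np.percentile(q[:,2],20)] if f[0]!='w' else q
    fz=np.polyfit(t[:,1],t[:,2],1)
    print(f,len(q),'min',q.min(0),'max',q.max(0),'dz/dy',fz[0],'rect',cv2.minAreaRect((q[:,:2]*1000).astype(np.float32)))
    y=cv2.inRange(hsv,(19,140,60),(32,255,255))>0
    y&=(P[...,2]>.16)&(P[...,2]<.225)&(P[...,0]>.5)&(P[...,0]<.62)&(P[...,1]<.09)
    r=P[y];print('  plate ymin(5%)',np.percentile(r[:,1],[2,10]),'top z',np.percentile(r[:,2],95))
E
python3 - <<'E'
from fin import *
for f in ('w15','s15','c15'): grip(f)
im,d,ci=load('w15');cv2.imwrite('pics/w15h.png',cv2.resize(im[10:130,200:320],None,fx=5,fy=5,interpolation=cv2.INTER_CUBIC))
E
```

```text
w15 1544 min [ 0.5478 -0.0143  0.1732] max [0.5719 0.0375 0.2011] dz/dy 0.10274906223268139 rect ((560.4224243164062, 11.5650634765625), (23.21973419189453, 51.4249382019043), 2.3222947120666504)
  plate ymin(5%) [0.0356 0.0368] top z 0.21662031975465926
s15 199 min [ 0.5464 -0.0164  0.1726] max [0.5879 0.0386 0.1996] dz/dy 0.1076360490553604 rect ((564.6630249023438, 10.536745071411133), (56.25007629394531, 40.04323959350586), 82.91490936279297)
  plate ymin(5%) [0.0339 0.0351] top z 0.21508581199327528
c15 125 min [ 0.5541 -0.0158  0.1694] max [0.5792 0.0277 0.202 ] dz/dy 0.07730169642009088 rect ((566.911865234375, 6.043401718139648), (23.836498260498047, 44.41220474243164), 3.6113126277923584)
  plate ymin(5%) [0.0363 0.0389] top z 0.21828830484644038
```

View pics/w15h.png

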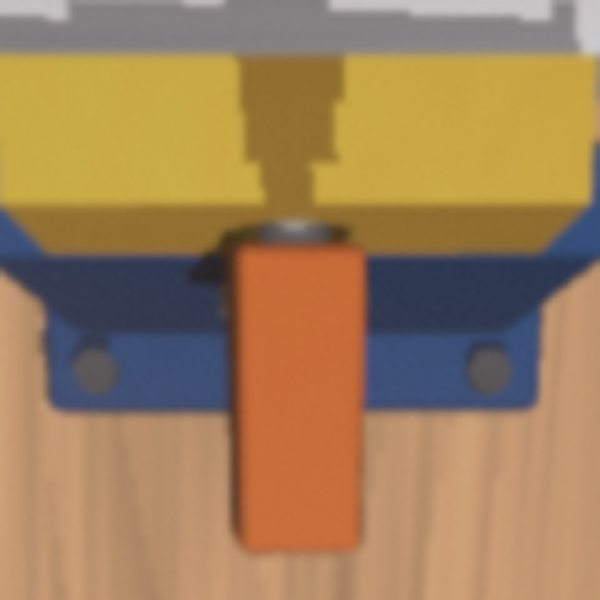

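Request:
drive_tool:
  commands: "0 -0.5 -0.3 -0.8 0;0 -0.8 -0.6 -1.6 0;0 -0.8 -0.8 -2.4 0;0 -0.8 -0.8 -3.2 0;0 -0.8 -0.8 -4 0;0 -0.8 -0.8 -4 0;0 -0.8 -0.8 -4 0"

```text
t: 15.0
tool_pos: [0.5243, 0.0875, 0.3537]
tool_rot: [1.176, 1.231, -1.178]
contact_force: [0.0, -0.5, -0.2]
opening: 0.0433
```

```bash
python3 - <<'E'
from tilt import *
from fin import *
im,d,ci=snap('wrist','w16');cv2.imwrite('pics/w16b.png',cv2.resize(im,None,fx=1.5,fy=1.5))
snap('scene','c16')
tilt('w16');tilt('c16')
P=cloud(d,ci);hsv=cv2.cvtColor(im,cv2.COLOR_BGR2HSV)
m=cv2.inRange(hsv,(0,150,50),(6,255,255))|cv2.inRange(hsv,(174,150,50),(180,255,255))
m=(m>0)&(abs(P[...,0]-.43)<.04)&(abs(P[...,1]-.135)<.06)
q=P[m];print(len(q),np.nanmedian(q,0))
to([0.560,0.014,0.1867],np.radians(2.1))
E
```

```text
w16 5641 3591 dz/dx 0.0005 dz/dy 0.0002 z0 0.1209 => q -0.0005 resid 0.0008
c16 486 299 dz/dx 0.0099 dz/dy -0.0032 z0 0.1212 => q -0.0099 resid 0.0015
683 [0.4311 0.1348 0.1165]
t 15.1 pos [0.5247 0.0855 0.3539] yaw_y deg 2.32 tilt [-0.0013 -0.0004 -1.    ] open 0.0424 F [ 0.2 -0.8  0.2]
shift units [4.18  0.814 1.821]
turn units 0.044
```

View pics/w16b.png

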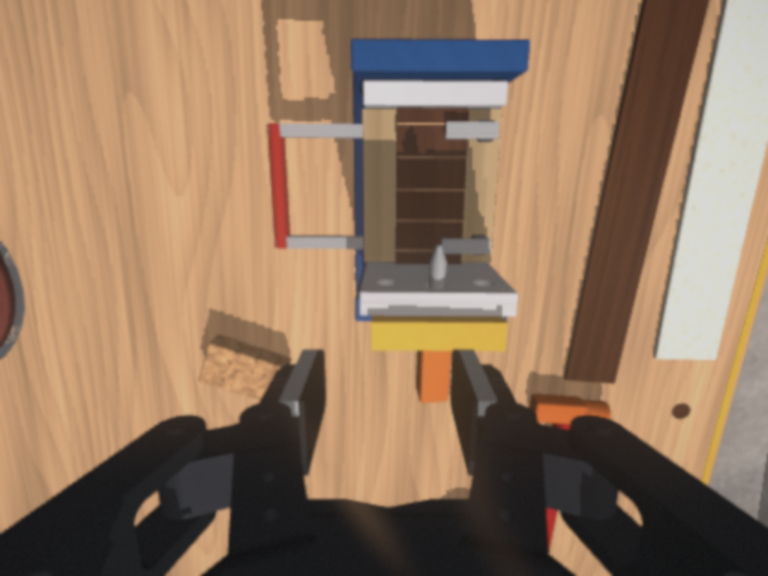

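```bash
python3 - <<'E'
from h import *
np.set_printoptions(precision=4,suppress=True)
_,d,cw=load('w16');_,_,cc=load('c16');_,_,cs=load('s15')
x,e=tri([((292.7,163.5),cw),((275.2,178.2),cc)]);print('tip',x,e)
a=np.radians(2.1);v=x-np.array([.559,.039,.19]);print('in jig',v[0]*np.cos(a)+v[1]*np.sin(a),-v[0]*np.sin(a)+v[1]*np.cos(a),v[2])
# depth near tip
P=cloud(d,cw);q=P[160:185,285:300].reshape(-1,3);q=q[(q[:,2]>.18)&(q[:,1]>.085)];print(len(q),q[np.argsort(q[:,1])[-5:]])
E
```

```text
tip [0.5572 0.1023 0.1943] [array([0.08, 2.02]), array([0.65, 0.17])]
in jig 0.0005017090351880215 0.06331184719530919 0.004329486559769641
194 [[0.5577 0.1048 0.1994]
 [0.5549 0.1052 0.1969]
 [0.5559 0.1053 0.197 ]
 [0.5569 0.1054 0.1972]
 [0.5578 0.1055 0.1977]]
```

```bash
python3 - <<'E'
from h import *
a,d,c=load('scene0');P0=cloud(d,c);b,d2,c=load('c16')
# bystander shift check by colour centroids
h0,h1=[cv2.cvtColor(x,cv2.COLOR_BGR2HSV) for x in (a,b)]
for n,(r0,r1,c0,c1) in dict(cup=(180,232,98,134),mallet=(225,265,115,202),glue=(205,260,362,394),mug=(183,226,360,400),sander=(170,196,222,256),ebony=(250,300,190,332)).items():
    print(n,np.abs(a[r0:r1,c0:c1].astype(int)-b[r0:r1,c0:c1]).mean().round(2))
print(ctrl.finish_job())
E
```

```text
cup 2.56
mallet 2.69
glue 2.92
mug 5.54
sander 9.04
ebony 2.58
the job is handed in; nothing more can be done
None
```

The job is handed in at about 15 s of the 62 s allowed. No verdict came back, so this rests on my own measurements.

I swung the cradle level by its red handle. I then drew the pin out by its shank, set it down and took it by the grip. I pushed it through both plates until I felt about 8 N against the plate, let go and moved the arm clear.

**Last checks:**

| Check | Measured | Limit |
|---|---|---|
| Cradle tilt, wrist view | about −0.001 rad | ±0.085 rad |
| Cradle tilt, scene view | −0.010 rad (−0.033 in one earlier scene picture) | ±0.085 rad |
| Gap, grip to yellow plate | 0–2 mm | 10 mm |
| Pin tip past the hole mouth | 63–67 mm | at least 60 mm |
| Tip sideways | about 0.5 mm (tip triangulated, hole x estimate good to 2–3 mm) | ±12 mm |
| Tip height above the hole line | 4–7 mm | ±12 mm |
| Pin angle to the hole | about 0.1 rad | 0.2 rad |

- **Thinnest margin:** the shank depth. Triangulating the tip gave 63 mm and the depth readings gave about 66–67 mm. The small gap at the plate suggests the true depth is about 68 mm.
- **Pin droop:** the grip sagged slightly within the hole's clearance after I let go.
- **Bystanders:** the cup, mallet, glue and ebony strip look the same as in the first scene picture. The mug and sander patches differ somewhat more. I put that down to shadows and the arm, but I did not measure their positions separately.

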